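Lock the sample carrier into its transit dock

ROBOT

A 6-joint arm with a two-finger parallel gripper is mounted at the origin on a cart in front of the work surface, level with it; the furniture and walls round the work are solid. World frame = base frame: x ahead of the robot, y to its left, z up, the work surface at z = 0. Lengths are in m, angles in rad, forces in N, time in s.
With the tool pointing down it reaches from about 0.35 to 0.775 m from the base axis. Payload 5.5 kg.
Tool frame: the origin (TCP) lies between the finger pads; the fingertips stand 19 mm ahead of it and the grasp point (between the pads) is the TCP (env.tcp_to_tips is the distance from the TCP to the fingertips, in m); z points along the fingers, y is the direction in which the jaws open and shut (so a half turn about z gives the same grasp; the last joint's range is limited). The gripper opens to 85 mm and grips with 20 to 120 N. Pads are 22 mm wide; open, the fingers measure 114 mm over their backs; the gripper's body (76 mm by 85 mm) begins 54 mm behind the grasp point. The pads swing forward as they close: fully open they stand 13 mm farther back than shut.
Start: joints at [1.021, 0.313, 0.046, 1.304, 0, 1.431], TCP at [0.229, 0.527, 0.25] pointing down, gripper open.
Joint ranges: [-2.76, 2.76], [-0.86, 1.69], [-1.03, 1.26], [-2.2, 2.34], [-1.47, 1.5], [-3.14, 3.14]. Speed limits (rad/s): [2.57, 2.57, 3.14, 3.14, 3.14, 3.14].

INTERFACE

Orientations are given as a unit quaternion [w, x, y, z].
In Python, from workcell import env, eyes, job gives the robot as it stands. The module is installed in compiled form; this text tells all that it offers.
- The arm moves only by the tool move_arm, never from a script. Its argument "commands" is a list of rows, each a list of 3 entries, a list of its own where there are three numbers: the shift along the world's x, y, z as a fraction of full scale, then the turn, a rotation vector about the world's x, y, z as a fraction of full scale, then the gripper command: -1 is shut, 1 is fully open, values between are in proportion. In form: [[[x, y, z], [wx, wy, wz], gripper], ...]. A call has 1 to 5 rows; each row shifts and turns the commanded pose from where the row before left it; what a row does not reach is not made up. Full scale, the value 1, is 0.04 m for a shift and 8 degrees for a turn. A row lasts 1/10 s, in which the tool goes at most 50 mm and 8.59 degrees, less where a joint would pass 70% of its speed; a pose out of reach is approached as far as the arm can. A call with a number of a shift or a turn outside -1 to 1 is refused whole. A call with a gripper value outside its range is refused whole. The fingers move at their own pace and stop on an object; "newtons" is the grip in N (left out, the last holds). Time passes only in rows, so rows that do not move let the fingers close. It gives the time, the measured TCP pose, the force and the opening at its end, in the units of the state.
- env.get_state(): the state, without advancing time (a new reading comes with each control period).
- eyes.read_camera(name): name is "scene" or "top" or "wrist"; returns a dict with "frame" (420x560x3 uint8, red, green, blue), "mtx" (3x3 intrinsics, pixels), "camera_from_world" (4x4, takes a point from world to camera coordinates); the wrist camera has in their place "mount" (4x4, takes a point from camera to tool coordinates, whose origin is the TCP and whose axes are the flange's). Camera axes: x right, y down, z forward; pixel columns grow to the right and rows downward; lengths in m; the calibration is good to about 2 mm. The wrist camera is an equidistant fisheye: a pixel r from the principal point sees the ray r / f radians off the axis. A picture is of the moment at which its call begins: read the wrist's pose just before it. There is no depth.
- job.hand_in(): hands the job in, once; it reports no verdict.
The state is a dict: "clock": time; "joint_pos": joint angles; "qvel": joint speeds; "tau": joint torques, N m; "tcp_pos": TCP position; "orientation": TCP orientation; "wrist_force": force on the tool from outside, world axes, zero at the start; "ft_torque": the same for the moment, N m; "finger_gap": finger opening in m.
Only numpy, scipy, OpenCV 4.12 (cv2) and the standard library are available. Lean on these libraries where they do the work, as an engineer would, in place of code of your own. Each camera call takes 0.05 s, during which the arm holds its last target.

TASK

The van is about to drive off: lock the sample-cup carrier down. Slide it along its dock until it bears gently on the rubber buffers, lay the latch's loop over the carrier's keeper so that the cross bar sits down behind the hook, then fold the latch handle over past its dead point until it lies fully down. Use no more force than the latch needs, and leave the test cassette and the dropper bottle beside the dock where they are.

Things in the scene. Friction and masses are not known exactly. Their poses are not given: they have to be found in the camera images.
- dock: Metal plate 302 x 104 x 6 mm screwed to the worktop, with two guide rails whose lips (top 37 mm) hold the carrier's rear edges down; at its -x end a grey stop block (84 mm wide, 28 mm high) with a steel draw latch on top and two black rubber buffers on its +x face. The +x end is open. Origin: centre of the plate's underside; x from latch to open end (the carrier slides along x), y across, z up.
- carrier: Loose white block 188 x 76 x 26 mm, about 0.4 kg, on the dock plate (underside 6 mm over the worktop), with two lidded sample cups fixed in it (tops 53 mm over its underside). Origin: centre of the underside; axes parallel to the dock's; the -x end faces the buffers, the keeper stands near that end on the flat top. It starts 8 to 28 mm short of the buffers.
- carrier_end (a point): Middle of the carrier's +x end face (76 mm wide, 26 mm high), 13 mm over its underside: push here towards the dock's -x.
- keeper_seat (a point): Centre of the loop's cross bar when it is seated behind the keeper's hook, 31 mm over the carrier's underside; axes as the carrier. The keeper is a steel hook 18 mm wide: a lip on the -x side of the seat, leaning a little towards it; its rounded top reaches 8.5 mm above this point, 1 to 6 mm to its -x side. The keeper's foot is 3 mm below this point, the carrier's flat top 5 mm. Free to +x for 34 mm.
- loop_bar (a point): Centre of the loop's cross bar (6 mm thick, 31 mm long along the dock's y), 65 mm from the loop's pin. The pin lies 20 mm from lever_hinge, 0.2 rad below the handle's direction, so folding the upright handle draws the bar about 12 mm towards the dock's -x. Loop and handle stay at any angle they are put to (stiff pivots); if the bar is carried, the handle follows.
- loop_tab (a point): Centre of the loop's upturned thumb tab (38 mm wide along the dock's y, 23 mm high, 4 mm thick, its top 26 mm from the bar's centre), which stands on the cross bar, square to the loop; this point is 14.5 mm above the bar. The tab can be pinched across its 38 mm width from above; a light grip lets the loop turn between the fingers. The loop starts tilted up, 0.4 to 0.85 rad above level.
- lever_hinge (a point): Pivot axis of the latch handle (along the dock's y), 39 mm over the worktop, above the stop block. Handle, loop and keeper all lie on the dock's centre line (y = 0; the rails let the carrier stray 2.5 mm).
- lever (a joint): Angle of the latch handle, rad: 0 = folded fully down (pointing to the dock's -x), 1.57 = upright, larger = leaning towards the carrier, 2.2 at most. It starts between 1.5 and 1.75. With the loop hooked, the load begins between 0.7 and 1.3, the dead point is at 0.2, and below that the latch pulls itself home. At 50 mm from the pivot it takes 2 to 10 N, square to the handle.
- buffer (a joint): How far the rubber buffers are pressed in, m: 0 = free, grows as the carrier presses them (10 N per mm). Their heads are on screwed stems, so the place where the carrier meets them is not exactly known and must be felt: the carrier's origin is then at x = 29 mm, give or take 3 mm, in the dock's frame. Sliding the carrier alone takes 1 to 4 N.
- cassette: Bystander: white test cassette 70 x 21 x 5 mm lying on the worktop beside the dock. Origin: centre of the underside.
- small_dropper: Bystander: dropper bottle, 25 mm across and 52 mm tall, standing on the worktop beside the dock. Origin: centre of the underside.
- handle: The latch handle: a steel channel 22 mm wide and 73 mm long. Origin: on its pivot axis (same point as lever_hinge); its -x axis runs along it to the free end, z out of its outer face (8 mm from the axis), y along the pivot. Folded down on a rubber pad it points to the dock's -x, outer face up, 47 mm over the worktop; upright, the outer face looks to the dock's +x, the carrier.
- loop: The latch loop: a steel bail, 38 mm wide overall. Origin: on the pin by which it hangs on the handle; x runs along the loop to its cross bar (65 mm), y along the pin, z up through the thumb tab.

How it is judged:
By the outcome, as a careful person would: the job done as asked, in the order asked, and still so for the second after the job is handed in, with the robot touching nothing.
It also fails if it takes over 67 s, if anything falls off the work surface, if the arm or the gripper's body presses on something with over 40 N, if the wrist force passes 120 N, or if a joint passes its speed limit or range.

## Working session

There is one attempt and no reset: what is moved stays moved. The work goes in short steps, Python scripts to look and compute and a tool call to move; the robot and the scene stay as the last step left them, time stands still between calls to the robot, and variables do not carry over. Pictures are saved under pics/ and viewed, and the job is handed in when it is done.

Besides the shell and the picture viewer there is one more tool, called after "Emit:" by a JSON object that holds its "op" and its "data". move_arm: Moves the arm, as the interface text tells. Its arguments: {"type":"object","properties":{"commands":{"type":"array","items":{"type":"array"}},"newtons":{"type":"number"}},"required":["commands"]}

```bash
mkdir -p pics
python3 - <<'E'
from workcell import env, eyes, job
import cv2, numpy as np
s=env.get_state()
for k,v in s.items(): print(k,np.round(v,4))
for n in ["scene","top","wrist"]:
    c=eyes.read_camera(n)
    cv2.imwrite(f"pics/{n}0.png",c["frame"][:,:,::-1])
    print(n,{k:np.round(v,4).tolist() for k,v in c.items() if k!="frame"})
E
```

```text
clock 0.0
joint_pos [ 1.0214  0.314   0.045   1.3036 -0.      1.4312]
qvel [ 0.0015 -0.001  -0.0004 -0.0007 -0.0003 -0.0014]
tau [ 3.00000e-04 -4.80625e+01  2.98535e+01  1.93000e-02 -3.00000e-04
 -0.00000e+00]
tcp_pos [0.2288 0.527  0.2494]
orientation [-3.000e-04  2.035e-01  9.791e-01 -9.000e-04]
wrist_force [-0.4607  0.053  -0.3997]
ft_torque [ 0.0015 -0.0074  0.0138]
finger_gap 0.085
scene {'mtx': [[454.1051, 0.0, 285.1728], [0.0, 454.1051, 213.9426], [0.0, 0.0, 1.0]], 'camera_from_world': [[0.6401, -0.7682, 0.0072, -0.1769], [-0.4298, -0.3659, -0.8255, 0.3528], [0.6368, 0.5253, -0.5644, 0.4128], [0.0, 0.0, 0.0, 1.0]]}
top {'mtx': [[468.3075, 0.0, 275.8545], [0.0, 468.3075, 208.4885], [0.0, 0.0, 1.0]], 'camera_from_world': [[-0.0101, -0.9996, 0.0266, 0.2223], [-0.9971, 0.008, -0.0762, 0.5446], [0.076, -0.0272, -0.9967, 0.9198], [0.0, 0.0, 0.0, 1.0]]}
wrist {'mtx': [[325.1923, 0.0, 280.1959], [0.0, 325.1923, 209.2642], [0.0, 0.0, 1.0]], 'mount': [[-0.0007, -0.9624, -0.2717, 0.0678], [1.0, -0.0011, 0.0013, -0.0003], [-0.0016, -0.2717, 0.9624, -0.124], [0.0, 0.0, 0.0, 1.0]]}
```

View pics/scene0.png

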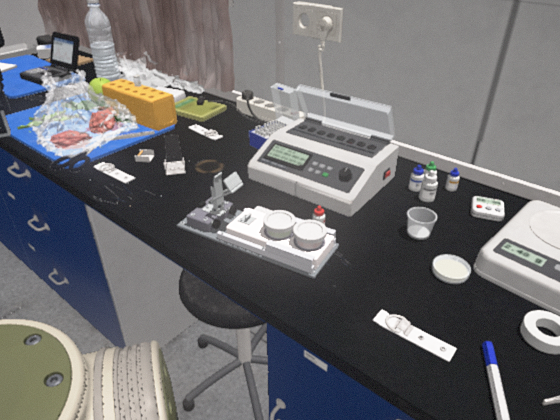

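View pics/top0.png

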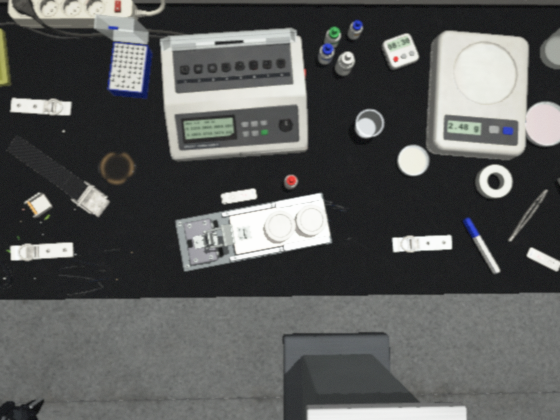

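View pics/wrist0.png

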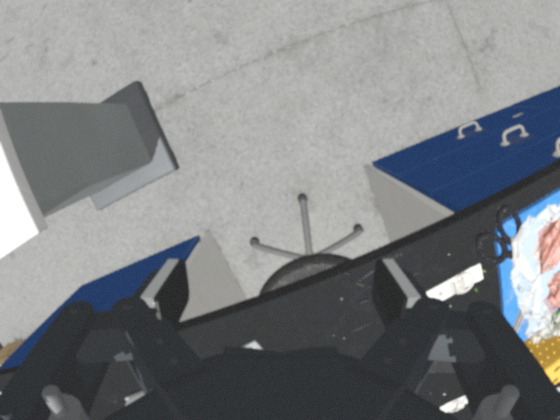

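Run:
```python
import cv2
t=cv2.imread("pics/top0.png")[165:285,165:345]; cv2.imwrite("pics/topz.png",cv2.resize(t,None,fx=4.4,fy=4.4,interpolation=cv2.INTER_CUBIC))
t=cv2.imread("pics/scene0.png")[160:280,170:350]; cv2.imwrite("pics/scenez.png",cv2.resize(t,None,fx=4.4,fy=4.4,interpolation=cv2.INTER_CUBIC))
```

```text
(no output)
```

View pics/topz.png

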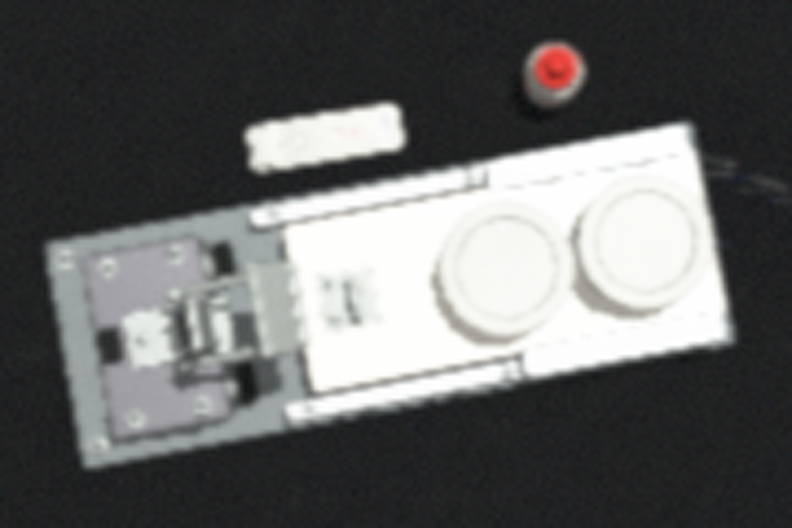

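View pics/scenez.png

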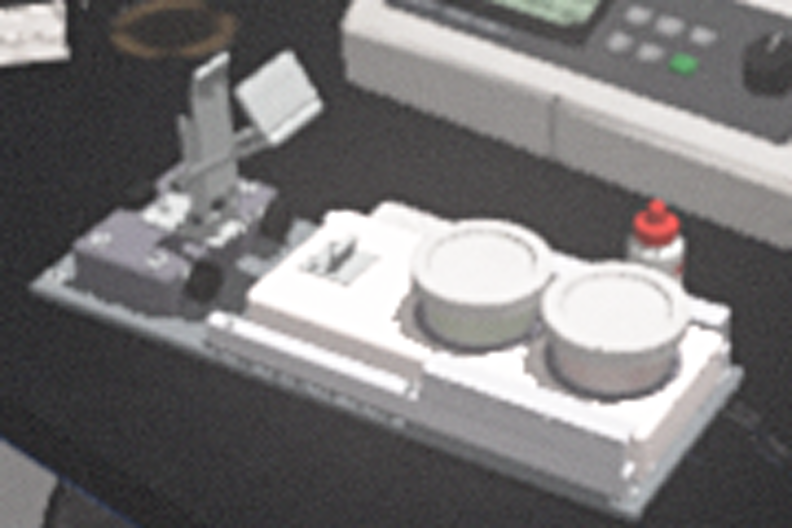

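```bash
cat > h.py <<'E'
import numpy as np, cv2
from workcell import env, eyes, job
from scipy.spatial.transform import Rotation as R
def rot(q): return R.from_quat([q[1],q[2],q[3],q[0]]).as_matrix()
def grab(n,fn=None):
    s=env.get_state(); c=eyes.read_camera(n)
    if fn: cv2.imwrite(fn,c["frame"][:,:,::-1])
    if n=="wrist":
        T=np.eye(4);T[:3,:3]=rot(s["orientation"]);T[:3,3]=s["tcp_pos"]
        c["wfc"]=T@c["mount"]
    else: c["wfc"]=np.linalg.inv(c["camera_from_world"])
    c["fish"]=n=="wrist"
    return c
def ray(c,uv):
    K=c["mtx"];d=np.array([(uv[0]-K[0,2])/K[0,0],(uv[1]-K[1,2])/K[1,1]])
    if c["fish"]:
        r=np.linalg.norm(d); v=np.r_[d/max(r,1e-9)*np.sin(r),np.cos(r)]
    else: v=np.r_[d,1]
    v/=np.linalg.norm(v)
    return c["wfc"][:3,3],c["wfc"][:3,:3]@v
def onz(c,uv,z):
    o,v=ray(c,uv); return o+v*(z-o[2])/v[2]
def proj(c,p):
    q=np.linalg.inv(c["wfc"])@np.r_[p,1];q=q[:3];K=c["mtx"]
    if c["fish"]:
        th=np.arctan2(np.hypot(q[0],q[1]),q[2]);d=q[:2]/np.hypot(q[0],q[1])*th
    else: d=q[:2]/q[2]
    return np.array([K[0,0]*d[0]+K[0,2],K[1,1]*d[1]+K[1,2]])
def onplane(c,uv,p0,n):
    o,v=ray(c,uv); return o+v*(np.dot(np.subtract(p0,o),n)/np.dot(v,n))
E
python3 - <<'E'
from h import *
np.set_printoptions(precision=4,suppress=True)
t=grab("top")
f=lambda u,v:(165+u/4.4-.4,165+v/4.4-.4)
L1=onz(t,f(47,242),.006);L2=onz(t,f(88,467),.006);R2=onz(t,f(735,345),.006);R1=onz(t,f(692,123),.006)
print(L1,L2,R1,R2, np.linalg.norm(L1-L2),np.linalg.norm(R2-L2),np.linalg.norm(R1-L1))
L=(L1+L2)/2;ex=(R2-L2);ex/=np.linalg.norm(ex);print(ex, L+ex*.151)
print((L1-L2)/np.linalg.norm(L1-L2))
s=env.get_state();print(rot(s["orientation"]))
E
```

```text
[0.5267 0.4197 0.006 ] [0.4243 0.4006 0.006 ] [0.5793 0.1229 0.006 ] [0.4766 0.1049 0.006 ] 0.104167325605158 0.3002872929599711 0.3014526603148614
[ 0.174  -0.9847  0.    ] [0.5018 0.2615 0.006 ]
[0.983  0.1838 0.    ]
[[-0.9172  0.3985 -0.0006]
 [ 0.3985  0.9172 -0.001 ]
 [ 0.0001 -0.0011 -1.    ]]
```

Emit:
{"op": "move_arm", "data": {"commands": [[[0.68, -0.66, 0], [0, 0, -0.7], -1], [[0.68, -0.66, 0], [0, 0, -0.7], -1], [[0.68, -0.66, 0], [0, 0, -0.7], -1], [[0.68, -0.66, 0], [0, 0, -0.7], -1], [[0.68, -0.66, 0], [0, 0, -0.7], -1]], "newtons": 20}}

```text
clock: 0.7
tcp_pos: [0.3659, 0.3942, 0.2502]
orientation: [-0.0, 0.436, 0.9, -0.0]
wrist_force: [0.1, 0.4, -0.3]
finger_gap: 0.0124
```

Emit:
{"op": "move_arm", "data": {"commands": [[[0.68, -0.66, 0], [0, 0, -0.7], -1], [[0.68, -0.66, 0], [0, 0, -0.7], -1], [[0.68, -0.66, 0], [0, 0, -0.7], -1], [[0.68, -0.66, 0], [0, 0, -0.7], -1], [[0.68, -0.66, 0], [0, 0, -0.7], -1]]}}

```text
clock: 1.2
tcp_pos: [0.502, 0.2621, 0.2502]
orientation: [-0.0, 0.641, 0.768, -0.0]
wrist_force: [0.6, 0.6, -0.1]
finger_gap: 0.0001
```

```bash
cat >> h.py <<'E'
C=np.array([.5017,.2620,0]);ex=np.array([.1765,-.9843,0]);ex/=np.linalg.norm(ex);ey=np.array([-ex[1],ex[0],0])
D=np.stack([ex,ey,[0,0,1]],1)
def tod(p): return D.T@(np.asarray(p)-C)
def tow(p): return C+D@np.asarray(p)
def st():
    s=env.get_state();print("t",s["clock"],"tcp",np.round(s["tcp_pos"],4),"dock",np.round(tod(s["tcp_pos"])*1e3,1),"F dock",np.round(D.T@s["wrist_force"],2),"gap",round(float(s["finger_gap"]),4))
    M=D.T@rot(s["orientation"]);print("tool axes in dock:\n",np.round(M,3));return s
E
python3 - <<'E'
from h import *
st(); grab("wrist","pics/w1.png")
E
```

```text
t 1.2 tcp [0.502  0.2621 0.2502] dock [-1.000e-01  3.000e-01  2.502e+02] F dock [-0.47  0.65 -0.08] gap 0.0001
tool axes in dock:
 [[-1.    -0.002 -0.   ]
 [-0.002  1.    -0.   ]
 [ 0.    -0.    -1.   ]]
```

View pics/w1.png

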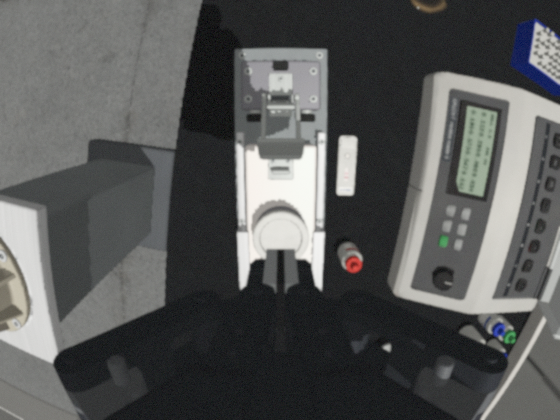

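Run:
```python
from h import *
t=cv2.imread("pics/w1.png")[40:190,190:390]; cv2.imwrite("pics/w1z.png",cv2.resize(t,None,fx=4,fy=4,interpolation=cv2.INTER_CUBIC))
c=grab("wrist");K=0
f=lambda p:np.round(proj(c,tow(p)),1)
print("plate corners",[f((-.151,s*.052,.006)) for s in(-1,1)], "carrier -x end at 39?",f((.045-.094,0,.032)))
for u,v in [(280,149),(239,49),(327,49)]: print(tod(onz(c,(u,v),.032)),tod(onz(c,(u,v),.006)))
```

```text
plate corners [array([228.1,  45.6]), array([321. ,  44.5])] carrier -x end at 39? [274.8 133.8]
[-0.0329611   0.00531978  0.032     ] [-0.03057756  0.00537535  0.006     ]
[-0.14042871 -0.03648367  0.032     ] [-0.14622458 -0.03960979  0.006     ]
[-0.1401393   0.05493435  0.032     ] [-0.14591314  0.0587661   0.006     ]
```

View pics/w1z.png

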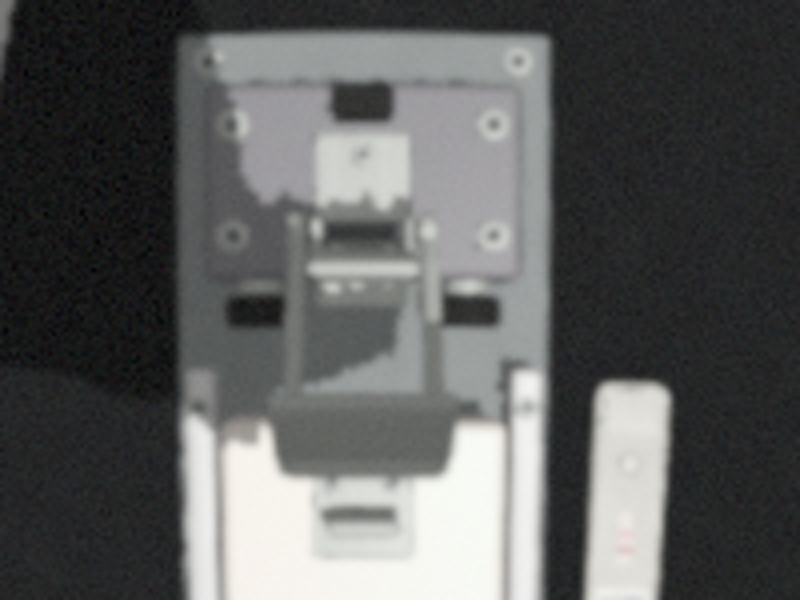

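Run:
```python
from h import *
s=env.get_state()
c=grab("wrist"); tip=s["tcp_pos"]+rot(s["orientation"])@[0,0,.019]
print("wrist tip",proj(c,tip))
for n in ["scene","top"]:
    d=grab(n); im=d["frame"][:,:,::-1].copy()
    pts=[tow((a*.151,b*.052,.006)) for a in(-1,1) for b in(-1,1)]
    print(n,[np.round(proj(d,p),1) for p in pts],"tip",proj(d,tip))
    u,v=(165,125) if n=="top" else (160,110)
    im=cv2.resize(im[v:v+165,u:u+200],None,fx=4,fy=3.6 if 0 else 4-.4*0,interpolation=cv2.INTER_CUBIC)[:600]
    for p in pts+[tip]:
        q=(proj(d,p)-(u,v)+.5)*4-.5; cv2.drawMarker(im,tuple(np.round(q).astype(int).tolist()),(0,0,255),0,14,1)
    cv2.imwrite(f"pics/{n}1z.png",im)
```

```text
wrist tip [278.63949992 264.69671574]
scene [array([176.1, 223.5]), array([208.7, 198.9]), array([313.9, 275.8]), array([339.1, 243. ])] tip [253.00485675 122.17272356]
top [array([184.2, 271. ]), array([175.2, 219.8]), array([332. , 242.7]), array([322. , 192.5])] tip [251.89268956 225.63775323]
```

View pics/scene1z.png

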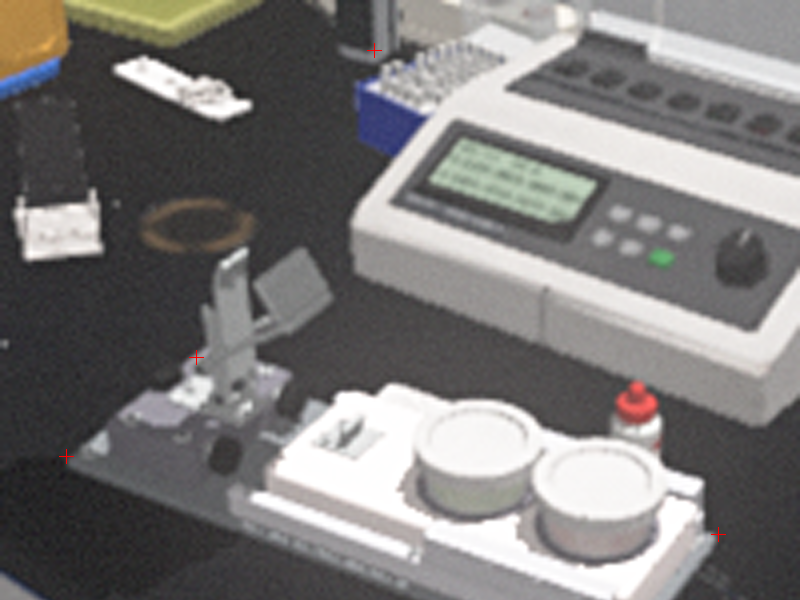

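View pics/top1z.png

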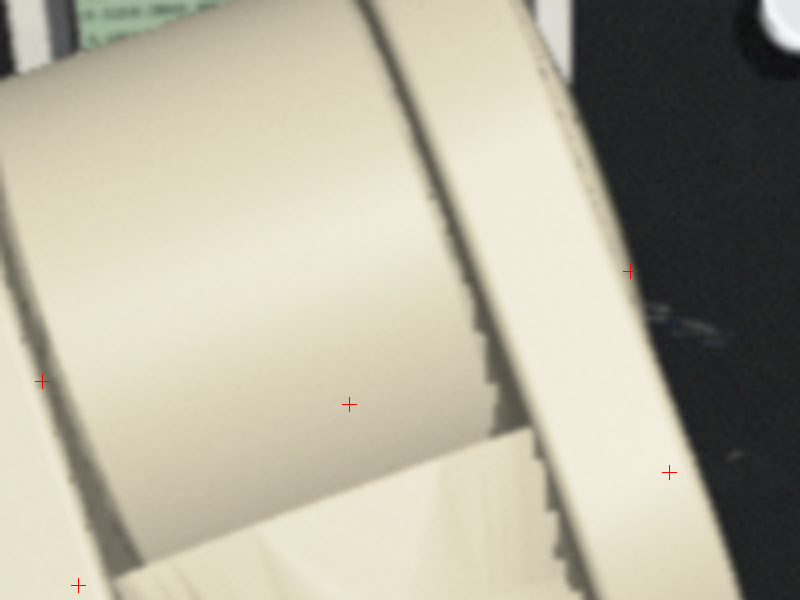

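Emit:
{"op": "move_arm", "data": {"commands": [[[0.163, -0.91, 0], [0, 0, 0], -1], [[0.163, -0.91, 0], [0, 0, 0], -1], [[0.163, -0.91, 0], [0, 0, 0], -1], [[0.163, -0.91, 0], [0, 0, 0], -1], [[0.163, -0.91, 0], [0, 0, 0], -1]]}}

```text
clock: 1.95
tcp_pos: [0.5331, 0.0816, 0.2505]
orientation: [0.0, 0.638, 0.77, 0.0]
wrist_force: [0.6, -0.1, 0.6]
finger_gap: -0.0002
```

Emit:
{"op": "move_arm", "data": {"commands": [[[0, 0, -0.9], [0, 0, 0], -1], [[0, 0, -0.9], [0, 0, 0], -1], [[0, 0, -0.9], [0, 0, 0], -1], [[0, 0, -0.9], [0, 0, 0], -1], [[0, 0, -0.9], [0, 0, 0], -1]]}}

```text
clock: 2.45
tcp_pos: [0.533, 0.0829, 0.0693]
orientation: [0.0, 0.638, 0.77, 0.0]
wrist_force: [-0.2, -0.2, 0.2]
finger_gap: 0.0
```

Emit:
{"op": "move_arm", "data": {"commands": [[[0, 0, -0.6], [0, 0, 0], -1], [[0, 0, -0.3], [0, 0, 0], -1], [[0, 0, 0], [0, 0, 0], -1]]}}

```text
clock: 2.75
tcp_pos: [0.532, 0.0824, 0.033]
orientation: [-0.001, 0.639, 0.77, -0.001]
wrist_force: [-0.4, 0.9, 0.7]
finger_gap: 0.0002
```

Run:
```python
from h import *
s=st(); tip=s["tcp_pos"]+rot(s["orientation"])@[0,0,.019]
c=grab("wrist","pics/w2.png");print(proj(c,tip))
d=grab("scene");im=d["frame"][:,:,::-1].copy();u,v=260,160
im=cv2.resize(im[v:v+150,u:u+200],None,fx=4,fy=4,interpolation=cv2.INTER_CUBIC)
q=(proj(d,tip)-(u,v)+.5)*4-.5; cv2.drawMarker(im,tuple(np.round(q).astype(int).tolist()),(0,0,255),0,14,1)
cv2.imwrite(f"pics/scene2z.png",im)
```

```text
t 2.75 tcp [0.532  0.0824 0.033 ] dock [182.1  -1.8  33. ] F dock [-0.97 -0.25  0.68] gap 0.0002
tool axes in dock:
 [[-1.    -0.008 -0.001]
 [-0.008  1.    -0.003]
 [ 0.001 -0.003 -1.   ]]
[278.65223819 264.68162329]
```

View pics/w2.png

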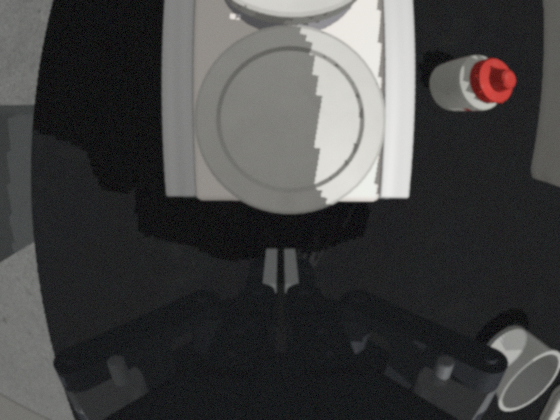

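View pics/scene2z.png

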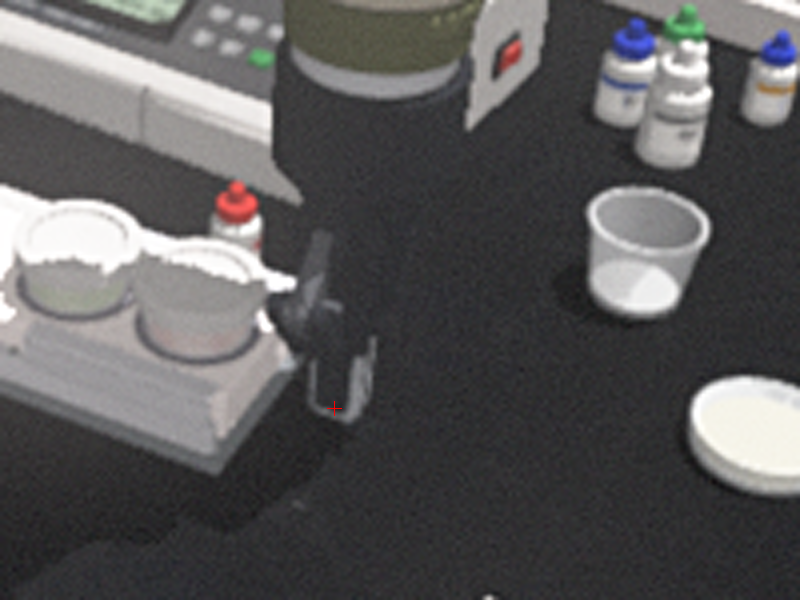

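Run:
```python
from h import *
c=grab("wrist");
for uv in [(215,201),(370,201),(163,196),(413,198)]: print(uv,tod(onz(c,uv,.032))*1e3)
s=env.get_state()
for x in (.008,.011): print(proj(c,s["tcp_pos"]+rot(s["orientation"])@[x,0,.019]))
t=cv2.imread("pics/top0.png")
t=grab("top","pics/top2.png")
```

```text
(215, 201) [147.20454216 -25.90799042  32.        ]
(370, 201) [146.76911534  37.97058914  32.        ]
(163, 196) [145.06689706 -48.47066813  32.        ]
(413, 198) [145.21384802  57.43270487  32.        ]
[279.86095214 250.43530816]
[279.85617311 244.5844568 ]
```

Run:
```python
from h import *
for i in range(3):
    s=env.get_state();c=grab("wrist");print(s["orientation"],s["tcp_pos"],s["clock"],s["joint_pos"][:3])
    print(c["wfc"],tod(c["wfc"][:3,3])*1e3, D.T@c["wfc"][:3,2], proj(c,s["tcp_pos"]),proj(c,s["tcp_pos"]+rot(s["orientation"])@[.008,0,.019]))
```

```text
[0.00116503 0.63907171 0.76914563 0.00100284] [0.53505041 0.08173694 0.03598491] 2.95 [ 0.00322256  0.40853274 -0.38022017]
[[ 0.98320783  0.1745677   0.05318352  0.52285975]
 [ 0.18244613 -0.94664859 -0.26564987  0.14874942]
 [ 0.00397222  0.27089216 -0.96260151  0.15992005]
 [ 0.          0.          0.          1.        ]] [115.20731826   0.83881816 159.92004551] [ 0.27086623  0.00546134 -0.96260151] [278.49677576 283.47333197] [278.60584244 249.53197492]
[0.00120633 0.63916409 0.76906876 0.00103024] [0.53507035 0.08162087 0.03596788] 3.0 [ 0.00301123  0.40849216 -0.38033852]
[[ 0.98325128  0.17431345  0.05321417  0.52288376]
 [ 0.18220973 -0.94668779 -0.26567244  0.14863773]
 [ 0.00406693  0.27091891 -0.96259358  0.15990108]
 [ 0.          0.          0.          1.        ]] [115.3214855    0.84273889 159.90107659] [ 0.27089386  0.00548753 -0.96259358] [278.49641151 283.47374083] [278.60552255 249.53235586]
[0.00114168 0.63922666 0.76901694 0.00096282] [0.53496403 0.0815281  0.03583601] 3.05 [ 0.00284913  0.40858625 -0.38058669]
[[ 0.98328155  0.17421028  0.05299217  0.52281136]
 [ 0.18205036 -0.9467105  -0.26570078  0.14854966]
 [ 0.00388044  0.27090592 -0.96259801  0.15977027]
 [ 0.          0.          0.          1.        ]] [115.39539907   0.75592428 159.77026605] [ 0.27088256  0.00526401 -0.96259801] [278.4963008  283.47390911] [278.60543555 249.53257082]
```

Run:
```python
from h import *
st();c=grab("wrist","pics/w3.png");st()
g=cv2.cvtColor(c["frame"],cv2.COLOR_RGB2GRAY)
for r in (100,120,150,180,190):
    row=g[r].astype(int);d=np.diff(row);i=[k for k in np.argsort(-abs(d))[:14] if 120<k<450];print(r,sorted([(int(k),int(d[k])) for k in i]))
for uv in [(215,201),(370,201),(163,196),(413,198)]: print(uv,tod(onz(c,uv,.032))*1e3)
```

```text
t 3.1 tcp [0.5347 0.0815 0.0356] dock [183.5   0.6  35.6] F dock [0.27 0.14 0.79] gap 0.0001
tool axes in dock:
 [[-1.    -0.006  0.   ]
 [-0.006  1.     0.002]
 [-0.     0.002 -1.   ]]
t 3.15 tcp [0.5345 0.0814 0.0354] dock [183.5   0.4  35.4] F dock [ 0.06 -0.14  0.06] gap -0.0005
tool axes in dock:
 [[-1.    -0.006  0.   ]
 [-0.006  1.     0.002]
 [-0.     0.002 -1.   ]]
100 [(156, 35), (157, 33), (311, 35), (348, -29), (352, 28), (376, 34), (404, -30), (405, -58), (406, -64)]
120 [(156, 22), (157, 37), (307, 28), (308, 33), (349, -30), (350, -29), (353, 31), (354, 22), (376, 22), (404, -49), (405, -68), (406, -32)]
150 [(157, 29), (158, 39), (309, 33), (310, 26), (339, -25), (340, -29), (344, 30), (370, -33), (371, -34), (374, 38), (375, 28), (402, -35), (403, -60), (404, -58)]
180 [(159, 24), (160, 36), (161, 24), (312, 29), (313, 36), (314, 24), (369, -36), (370, -40), (372, 34), (373, 32), (374, 21), (400, -33), (401, -61), (402, -61)]
190 [(160, 26), (161, 25), (162, 17), (317, 29), (318, 31), (369, -21), (370, -34), (372, 32), (373, 23), (399, -29), (400, -58), (401, -63), (402, -29)]
(215, 201) [147.89482224 -25.53538468  32.        ]
(370, 201) [147.55214397  38.49951234  32.        ]
(163, 196) [145.71991637 -48.13120507  32.        ]
(413, 198) [146.02083649  58.02665045  32.        ]
```

View pics/w3.png

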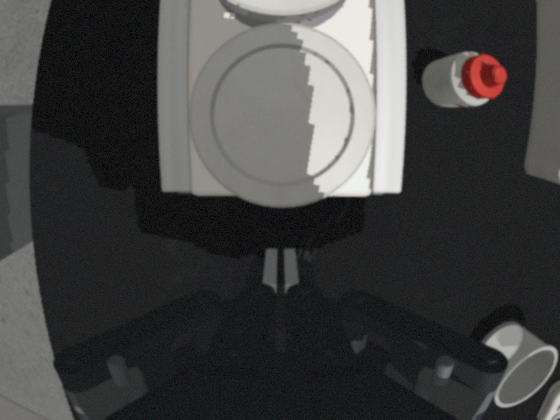

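Emit:
{"op": "move_arm", "data": {"commands": [[[-0.044, 0.246, -0.1], [0, 0, 0], -1], [[-0.044, 0.246, 0], [0, 0, 0], -1], [[-0.022, 0.123, 0], [0, 0, 0], -1], [[0, 0, 0], [0, 0, 0], -1]]}}

```text
clock: 3.55
tcp_pos: [0.5289, 0.1071, 0.0302]
orientation: [-0.0, 0.639, 0.769, -0.0]
wrist_force: [-0.6, 0.8, -0.1]
finger_gap: 0.0
```

Emit:
{"op": "move_arm", "data": {"commands": [[[-0.009, 0.049, 0], [0, 0, 0], -1], [[-0.009, 0.049, 0], [0, 0, 0], -1], [[-0.009, 0.049, 0], [0, 0, 0], -1]]}}

```text
clock: 3.85
tcp_pos: [0.5284, 0.1116, 0.0303]
orientation: [0.0, 0.64, 0.769, -0.0]
wrist_force: [0.3, -1.2, -1.4]
finger_gap: 0.0003
```

Run:
```python
from h import *
st()
```

```text
t 3.85 tcp [0.5284 0.1116 0.0303] dock [152.8  -0.3  30.3] F dock [ 1.19  0.08 -1.41] gap 0.0003
tool axes in dock:
 [[-1.    -0.006  0.001]
 [-0.006  1.     0.   ]
 [-0.001  0.    -1.   ]]
```

Emit:
{"op": "move_arm", "data": {"commands": [[[-0.009, 0.049, 0], [0, 0, 0], -1], [[-0.009, 0.049, 0], [0, 0, 0], -1], [[-0.009, 0.049, 0], [0, 0, 0], -1]]}}

```text
clock: 4.15
tcp_pos: [0.5271, 0.1178, 0.0303]
orientation: [0.0, 0.639, 0.769, -0.0]
wrist_force: [-0.2, -1.5, -0.2]
finger_gap: 0.0002
```

Emit:
{"op": "move_arm", "data": {"commands": [[[-0.009, 0.049, 0], [0, 0, 0], -1], [[-0.009, 0.049, 0], [0, 0, 0], -1], [[-0.009, 0.049, 0], [0, 0, 0], -1]]}}

```text
clock: 4.45
tcp_pos: [0.526, 0.1238, 0.0303]
orientation: [-0.0, 0.639, 0.769, -0.0]
wrist_force: [-0.1, -2.3, -0.4]
finger_gap: 0.0001
```

Run:
```python
from h import *
st();c=grab("wrist","pics/w4.png")
```

```text
t 4.45 tcp [0.526  0.1238 0.0303] dock [140.3  -0.5  30.3] F dock [ 2.22 -0.54 -0.44] gap 0.0001
tool axes in dock:
 [[-1.    -0.006  0.   ]
 [-0.006  1.    -0.   ]
 [-0.    -0.    -1.   ]]
```

View pics/w4.png

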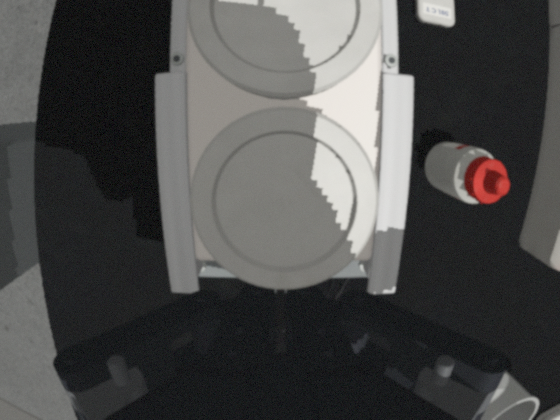

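Emit:
{"op": "move_arm", "data": {"commands": [[[-0.0045, 0.025, 0], [0, 0, 0], -1], [[-0.0045, 0.025, 0], [0, 0, 0], -1], [[-0.0045, 0.025, 0], [0, 0, 0], -1]]}}

```text
clock: 4.8
tcp_pos: [0.5255, 0.1267, 0.0303]
orientation: [0.0, 0.639, 0.769, 0.0]
wrist_force: [1.3, -1.5, -1.2]
finger_gap: -0.0001
```

Emit:
{"op": "move_arm", "data": {"commands": [[[-0.0045, 0.025, 0], [0, 0, 0], -1], [[-0.0045, 0.025, 0], [0, 0, 0], -1]]}}

```text
clock: 5.0
tcp_pos: [0.5252, 0.1287, 0.0303]
orientation: [0.0, 0.639, 0.769, 0.0]
wrist_force: [-0.3, -0.8, -0.7]
finger_gap: -0.0005
```

Emit:
{"op": "move_arm", "data": {"commands": [[[-0.0045, 0.025, 0], [0, 0, 0], -1]]}}

```text
clock: 5.1
tcp_pos: [0.525, 0.1297, 0.0303]
orientation: [0.0, 0.639, 0.769, 0.0]
wrist_force: [-0.2, -2.4, -1.3]
finger_gap: -0.0
```

Emit:
{"op": "move_arm", "data": {"commands": [[[-0.0045, 0.025, 0], [0, 0, 0], -1]]}}

```text
clock: 5.2
tcp_pos: [0.5248, 0.1307, 0.0303]
orientation: [-0.0, 0.639, 0.769, 0.0]
wrist_force: [-0.4, -1.6, -0.9]
finger_gap: 0.0002
```

Emit:
{"op": "move_arm", "data": {"commands": [[[-0.0045, 0.025, 0], [0, 0, 0], -1]]}}

```text
clock: 5.3
tcp_pos: [0.5246, 0.1318, 0.0303]
orientation: [0.0, 0.639, 0.769, 0.0]
wrist_force: [0.2, -2.2, -1.8]
finger_gap: 0.0001
```

Emit:
{"op": "move_arm", "data": {"commands": [[[-0.0045, 0.025, 0], [0, 0, 0], -1]]}}

```text
clock: 5.4
tcp_pos: [0.5244, 0.1325, 0.0303]
orientation: [0.0, 0.639, 0.769, -0.0]
wrist_force: [0.9, -4.2, -0.3]
finger_gap: -0.0005
```

Emit:
{"op": "move_arm", "data": {"commands": [[[-0.0045, 0.025, 0], [0, 0, 0], -1]]}}

```text
clock: 5.5
tcp_pos: [0.5243, 0.1329, 0.0303]
orientation: [0.001, 0.639, 0.769, -0.001]
wrist_force: [0.9, -6.5, -0.7]
finger_gap: 0.0001
```

Emit:
{"op": "move_arm", "data": {"commands": [[[0, 0, 0], [0, 0, 0], -1], [[0, 0, 0], [0, 0, 0], -1]]}}

```text
clock: 5.7
tcp_pos: [0.5243, 0.1329, 0.0303]
orientation: [0.001, 0.64, 0.769, -0.001]
wrist_force: [-0.3, -4.6, -0.7]
finger_gap: -0.0002
```

Emit:
{"op": "move_arm", "data": {"commands": [[[0.044, -0.246, 0], [0, 0, 0], -1], [[0.044, -0.246, 0.2], [0, 0, 0], -1], [[0, 0, 1], [0, 0, 0], -1], [[0, 0, 1], [0, 0, 0], -1], [[0, 0, 1], [0, 0, 0], -1]]}}

```text
clock: 6.2
tcp_pos: [0.5277, 0.1134, 0.1603]
orientation: [-0.0, 0.64, 0.769, 0.0]
wrist_force: [1.2, 0.4, -0.4]
finger_gap: -0.0001
```

Emit:
{"op": "move_arm", "data": {"commands": [[[-0.088, 0.492, 1], [0, 0, 0], 0.2], [[-0.176, 0.98, 0], [0, 0, 0], 0.2], [[-0.176, 0.98, 0], [0, 0, 0], 0.2], [[-0.088, 0.492, 0], [0, 0, 0], 0.2], [[0, 0, 0], [0, 0, 0], 0.2]]}}

```text
clock: 6.7
tcp_pos: [0.5063, 0.2338, 0.1992]
orientation: [-0.0, 0.638, 0.77, 0.001]
wrist_force: [0.7, 0.2, -0.8]
finger_gap: 0.0509
```

Emit:
{"op": "move_arm", "data": {"commands": [[[0, 0, 0], [0, 0, 0], 0.2], [[0, 0, 0], [0, 0, 0], 0.2], [[0, 0, 0], [0, 0, 0], 0.2]]}}

```text
clock: 7.0
tcp_pos: [0.507, 0.2307, 0.1984]
orientation: [0.0, 0.64, 0.768, 0.0]
wrist_force: [-0.4, -0.3, 0.5]
finger_gap: 0.0512
```

Run:
```python
from h import *
st();c=grab("wrist","pics/w5.png");st()
d=grab("scene","pics/s5.png")
im=cv2.imread("pics/s5.png");cv2.imwrite("pics/s5z.png",cv2.resize(im[165:255,170:290],None,fx=6.6,fy=6.6,interpolation=cv2.INTER_CUBIC))
```

```text
t 7.0 tcp [0.507  0.2307 0.1984] dock [ 31.8  -0.3 198.4] F dock [ 0.17 -0.48  0.55] gap 0.0512
tool axes in dock:
 [[-1.    -0.005 -0.   ]
 [-0.005  1.     0.   ]
 [ 0.     0.    -1.   ]]
t 7.05 tcp [0.507  0.2307 0.1983] dock [ 31.8  -0.3 198.3] F dock [ 0.6  -0.64 -1.36] gap 0.0512
tool axes in dock:
 [[-1.    -0.005  0.   ]
 [-0.005  1.    -0.   ]
 [-0.    -0.    -1.   ]]
```

View pics/w5.png

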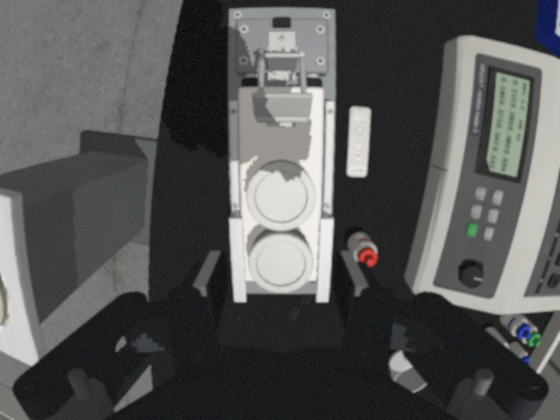

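View pics/s5z.png

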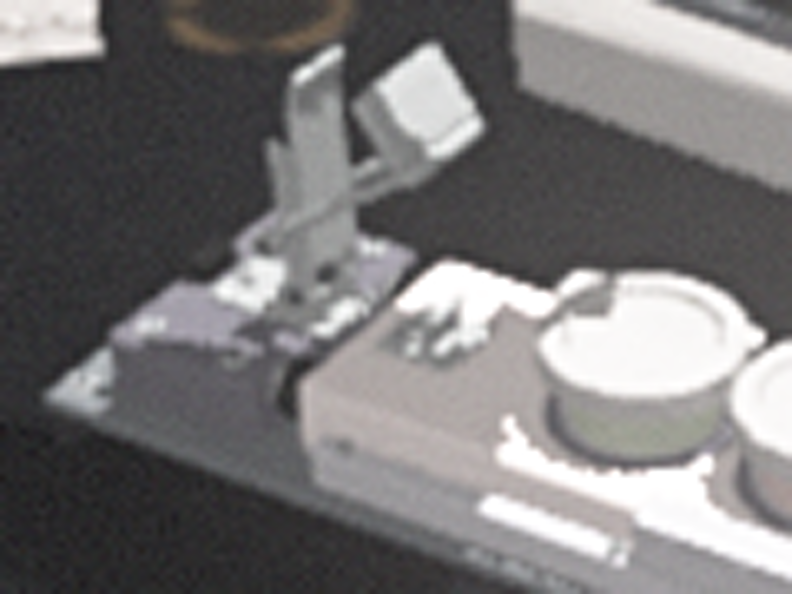

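Run:
```python
from h import *
d=grab("scene")
print("scene cam",tod(d["wfc"][:3,3]))
f=lambda u,v:((u+.5)/6.6-.5+170,(v+.5)/6.6-.5+165)
for nm,uv,y in [("topnear",(360,100),-.019),("botnear",(422,168),-.019),("topfar",(433,43),.019),("botfar",(487,124),.019),("handle tip near",(290,80),-.011),("handle tip far",(345,48),.011),("pin/arm end near",(268,242),-.017)]:
    print(nm,tod(onplane(d,f(*uv),tow((0,y,0)),ey))*1e3)
im=cv2.imread("pics/w5.png");cv2.imwrite("pics/w5z.png",cv2.resize(im[5:130,200:360],None,fx=5,fy=4.8,interpolation=cv2.INTER_CUBIC))
```

```text
scene cam [ 0.38980537 -0.57758199  0.52548738]
topnear [-49.87203383 -19.         118.04141136]
botnear [-30.59690212 -19.         102.48457066]
topfar [-52.48076077  19.         116.68758568]
botfar [-35.44969732  19.          95.49889922]
handle tip near [-80.05212822 -11.         111.61461757]
handle tip far [-77.35301797  11.         111.93697603]
pin/arm end near [-88.74081672 -17.          58.71201999]
```

View pics/w5z.png

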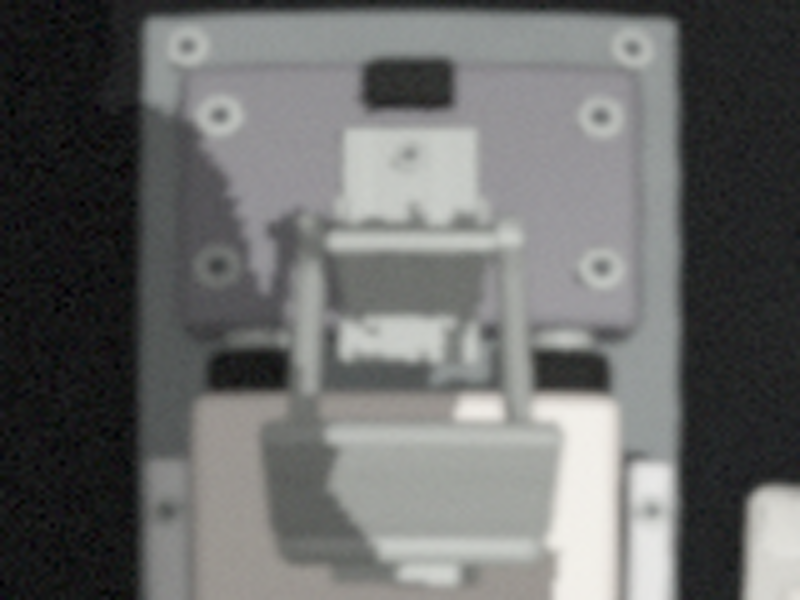

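Run:
```python
from h import *
st();c=grab("wrist")
f=lambda u,v:((u+.5)/5-.5+200,(v+.5)/4.8-.5+5)
for nm,uv,z in [("tabtop",(412,428),.1175),("tabtopL",(262,428),.1175),("tabtopR",(562,428),.1175),("tabbot",(415,545),.098),("tabbotL",(285,555),.098),("tabbotR",(548,555),.098),("handle tip",(410,241),.112),("pinL",(310,222),.0587),("pinR",(508,222),.0587),("carrier end",(400,398),.032),("plate L",(145,17),.006),("plateR",(677,20),.006),("keeperfoot?",(400,583),.04),("buffer",(410,350),.02)]:
    print(nm,np.round(tod(onz(c,f(*uv),z))*1e3,1))
```

```text
t 7.15 tcp [0.5069 0.231  0.1983] dock [ 31.5  -0.3 198.3] F dock [ 0.49  0.53 -0.55] gap 0.0511
tool axes in dock:
 [[-1.    -0.005 -0.   ]
 [-0.005  1.    -0.   ]
 [ 0.    -0.    -1.   ]]
tabtop [-53.3   1.2 117.5]
tabtopL [-53.4 -17.4 117.5]
tabtopR [-53.6  19.9 117.5]
tabbot [-38.    1.8  98. ]
tabbotL [-36.6 -15.9  98. ]
tabbotR [-36.8  20.   98. ]
handle tip [-79.5   0.9 112. ]
pinL [-93.7 -14.8  58.7]
pinR [-93.9  16.8  58.7]
carrier end [-65.9  -0.4  32. ]
plate L [-151.6  -50.6    6. ]
plateR [-151.6   53.4    6. ]
keeperfoot? [-31.5  -0.2  40. ]
buffer [-76.5   1.4  20. ]
```

Run:
```python
from h import *
im=cv2.imread("pics/s5.png");a=cv2.resize(im[200:235,215:255],None,fx=14,fy=14,interpolation=cv2.INTER_CUBIC)
im=cv2.imread("pics/scene0.png");b=cv2.resize(im[205:240,230:270],None,fx=14,fy=14,interpolation=cv2.INTER_CUBIC)
cv2.imwrite("pics/k.png",cv2.resize(np.hstack([a,b]),(800,350)))
im=cv2.imread("pics/w1.png");cv2.imwrite("pics/k2.png",cv2.resize(im[135:185,240:320],None,fx=10,fy=10,interpolation=cv2.INTER_CUBIC))
```

```text
(no output)
```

View pics/k.png

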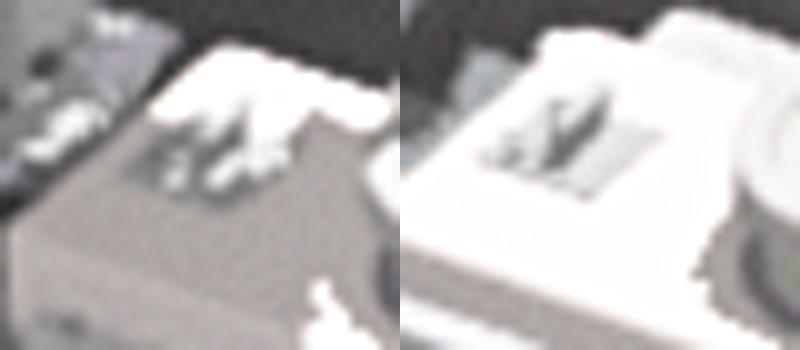

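View pics/k2.png

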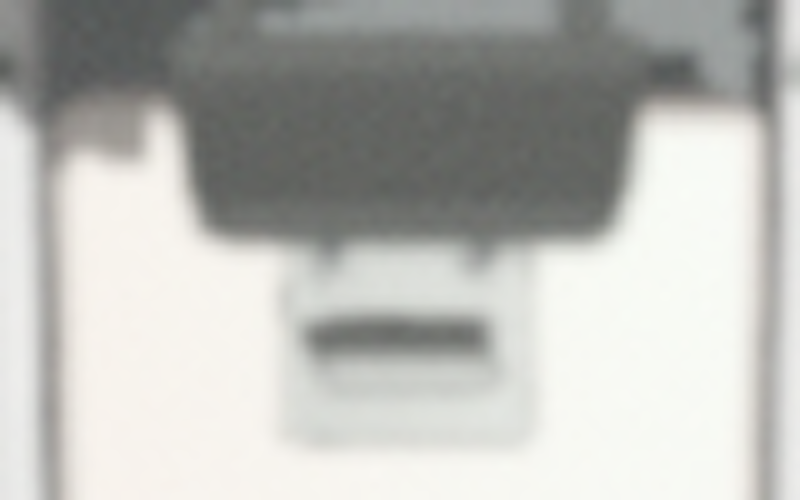

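Run:
```python
from h import *
c=grab("wrist")
T=np.eye(4);T[:3,:3]=rot([0,.641,.768,0]);T[:3,3]=[.502,.2621,.2502];c["wfc"]=T@c["mount"]
f=lambda u,v:((u+.5)/10-.5+240,(v+.5)/10-.5+135)
e=tod(onz(c,f(400,98),.032))[0]
for nm,v,z in [("dark top",318,.0455),("dark bottom",355,.0455),("dark bottom lo",355,.036),("light lo",390,.034),("foot end",442,.034)]:
    p=tod(onz(c,f(400,v),z)); print(nm,np.round((p[0]-e)*1e3,1),"->",np.round((p[0]-e)*1e3-65.9,1))
```

```text
dark top 21.5 -> -44.4
dark bottom 25.3 -> -40.6
dark bottom lo 26.8 -> -39.1
light lo 30.9 -> -35.0
foot end 36.5 -> -29.4
```

Emit:
{"op": "move_arm", "data": {"commands": [[[-0.085, 0.49, -0.243], [0.82, 0.147, 0], 0.2], [[-0.085, 0.49, -0.243], [0.82, 0.147, 0], 0.2], [[-0.085, 0.49, -0.243], [0.82, 0.147, 0], 0.2], [[0, 0, 0], [0, 0, 0], 0.2], [[0, 0, 0], [0, 0, 0], 0.2]]}}

```text
clock: 7.75
tcp_pos: [0.4965, 0.2897, 0.169]
orientation: [-0.132, 0.63, 0.757, 0.111]
wrist_force: [-0.8, -0.2, -0.0]
finger_gap: 0.0515
```

Emit:
{"op": "move_arm", "data": {"commands": [[[0, 0, 0], [0, 0, 0], 0.2], [[0, 0, 0], [0, 0, 0], 0.2]]}}

```text
clock: 7.95
tcp_pos: [0.497, 0.2907, 0.1701]
orientation: [-0.132, 0.629, 0.758, 0.112]
wrist_force: [-0.2, 0.2, -0.2]
finger_gap: 0.051
```

Run:
```python
from h import *
s=st();c=grab("wrist","pics/w6.png");print(proj(c,s["tcp_pos"]+rot(s["orientation"])@[0,0,.019]))
d=grab("scene","pics/s6.png")
print("tab pred wrist",proj(c,tow((-.0523,-.019,.1174))),proj(c,tow((-.0523,.019,.1174))))
im=cv2.imread("pics/s6.png");cv2.imwrite("pics/s6z.png",cv2.resize(im[135:245,170:300],None,fx=5.4,fy=5.4,interpolation=cv2.INTER_CUBIC))
```

```text
t 7.95 tcp [0.497  0.2907 0.1701] dock [-29.1   0.5 170.1] F dock [-0.27 -0.19 -0.25] gap 0.051
tool axes in dock:
 [[-0.94  -0.006 -0.341]
 [-0.007  1.     0.002]
 [ 0.341  0.004 -0.94 ]]
[278.53960816 264.79036474]
tab pred wrist [245.86634579 230.71329908] [309.82500168 231.09204971]
```

View pics/w6.png

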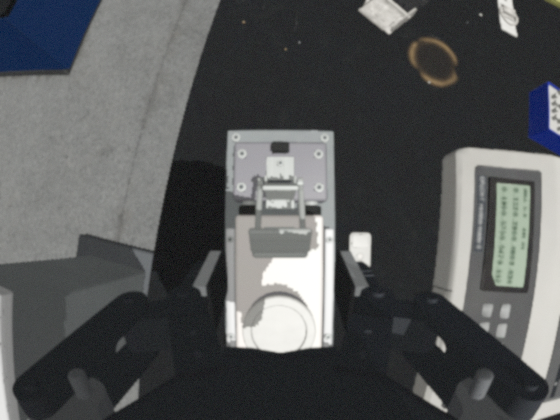

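View pics/s6z.png

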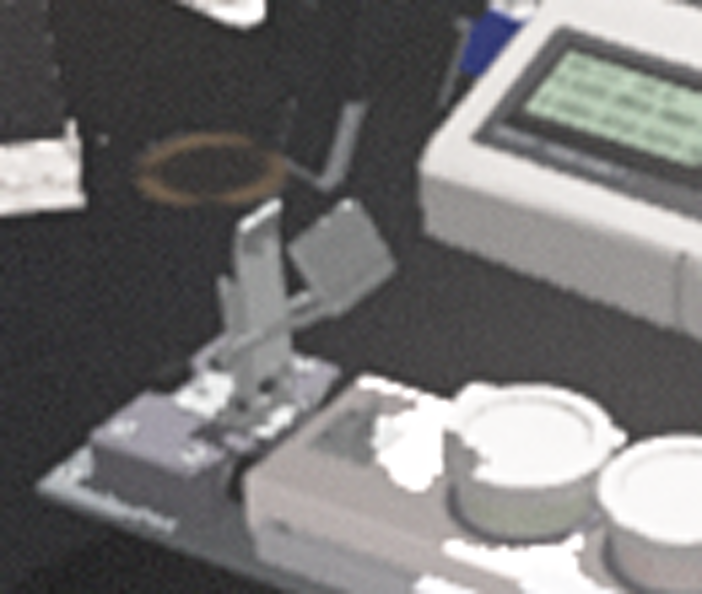

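Emit:
{"op": "move_arm", "data": {"commands": [[[-0.03, 0.16, -0.478], [0, 0, 0], 0.2], [[-0.03, 0.16, -0.478], [0, 0, 0], 0.2], [[-0.03, 0.16, -0.478], [0, 0, 0], 0.2], [[0, 0, 0], [0, 0, 0], 0.2], [[0, 0, 0], [0, 0, 0], 0.2]]}}

```text
clock: 8.55
tcp_pos: [0.4927, 0.3098, 0.1121]
orientation: [-0.133, 0.629, 0.757, 0.112]
wrist_force: [-0.4, 0.1, 0.1]
finger_gap: 0.0512
```

Emit:
{"op": "move_arm", "data": {"commands": [[[0, 0, 0], [0, 0, 0], 0.2], [[0, 0, 0], [0, 0, 0], 0.2]]}}

```text
clock: 8.75
tcp_pos: [0.4938, 0.3098, 0.1131]
orientation: [-0.132, 0.63, 0.757, 0.113]
wrist_force: [-1.1, 0.6, -0.3]
finger_gap: 0.0514
```

Run:
```python
from h import *
s=st();c=grab("wrist","pics/w7.png");print(proj(c,s["tcp_pos"]+rot(s["orientation"])@[0,0,.019]))
d=grab("scene","pics/s7.png")
im=cv2.imread("pics/s7.png");cv2.imwrite("pics/s7z.png",cv2.resize(im[135:245,170:300],None,fx=5.4,fy=5.4,interpolation=cv2.INTER_CUBIC))
im=cv2.imread("pics/w7.png");cv2.imwrite("pics/w7z.png",cv2.resize(im[150:350,160:400],None,fx=3,fy=3,interpolation=cv2.INTER_CUBIC))
```

```text
t 8.75 tcp [0.4938 0.3098 0.1131] dock [-48.4   0.7 113.1] F dock [-0.8  -1.02 -0.31] gap 0.0514
tool axes in dock:
 [[-0.94  -0.005 -0.342]
 [-0.007  1.     0.002]
 [ 0.342  0.004 -0.94 ]]
[278.53800947 264.79232125]
```

View pics/w7z.png

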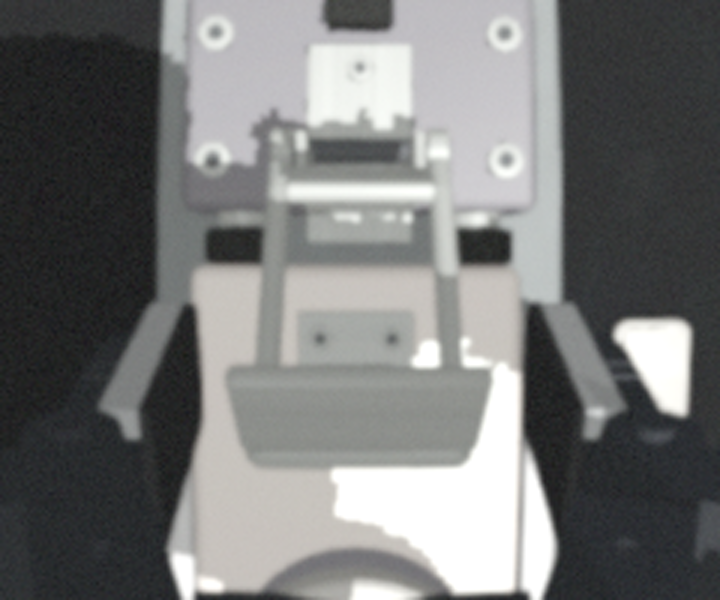

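View pics/s7z.png

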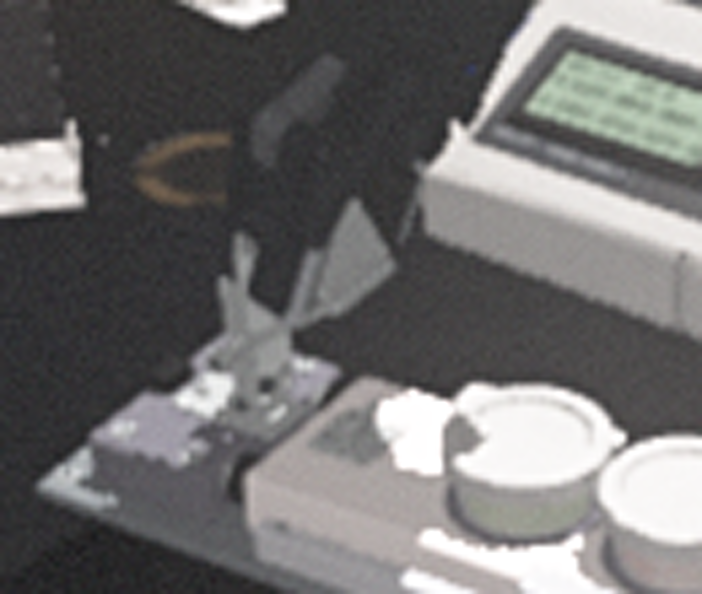

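Emit:
{"op": "move_arm", "data": {"commands": [[[0, 0, 0], [0, 0, 0], -1], [[0, 0, 0], [0, 0, 0], -1], [[0, 0, 0], [0, 0, 0], -1], [[0, 0, 0], [0, 0, 0], -1]], "newtons": 20}}

```text
clock: 9.25
tcp_pos: [0.4934, 0.3097, 0.1122]
orientation: [-0.132, 0.63, 0.757, 0.112]
wrist_force: [0.4, -1.4, 2.5]
finger_gap: 0.0378
```

Run:
```python
from h import *
s=st();c=grab("wrist","pics/w8.png")
im=cv2.imread("pics/w8.png");cv2.imwrite("pics/w8z.png",cv2.resize(im[150:350,160:400],None,fx=3,fy=3,interpolation=cv2.INTER_CUBIC))
```

```text
t 9.25 tcp [0.4934 0.3097 0.1122] dock [-48.4   0.2 112.2] F dock [1.45 0.13 2.53] gap 0.0378
tool axes in dock:
 [[-0.94  -0.005 -0.342]
 [-0.006  1.     0.001]
 [ 0.342  0.003 -0.94 ]]
```

View pics/w8z.png

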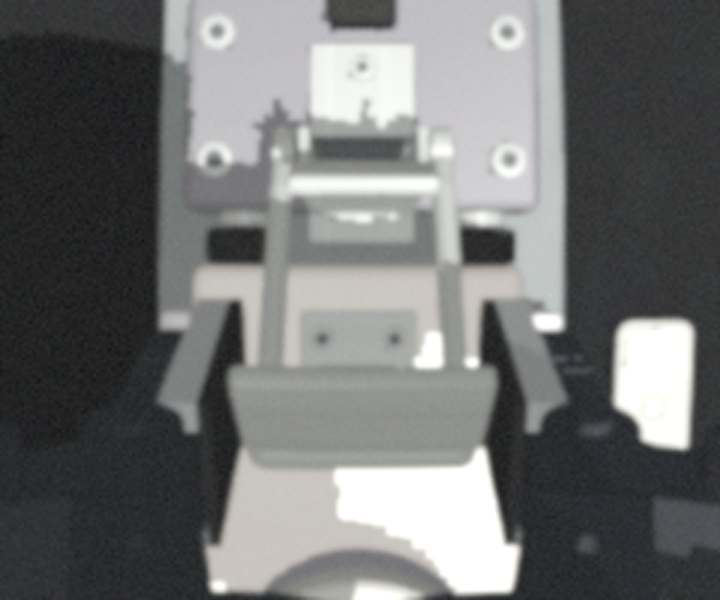

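```bash
cat >> h.py <<'E'
H=np.array([-86.,39.])
def ik(b):
    v=np.array(b)-H;r=np.linalg.norm(v);g=np.arctan2(v[1],v[0])
    A=np.arccos((400+r*r-65**2)/(40*r)); pa=g+A
    p=H+20*np.array([np.cos(pa),np.sin(pa)]); a=np.pi-pa+.2
    q=np.array(b)-p;t=np.arctan2(q[1],q[0]); return a,t,p
def tcp_of(b,s=20):
    a,t,p=ik(b); return np.array(b)+s*np.array([-np.sin(t),np.cos(t)]),a,t
E
python3 - <<'E'
from h import *
prev=None
for b in [(-37.1,96.4),(-32,86),(-28,76),(-26,66),(-26,56),(-27,47),(-29,40),(-29,37)]:
    g,a,t=tcp_of(b)
    if prev is not None:
        d=g-prev; w=(ex*d[0]+np.array([0,0,1])*d[1])/40; print("  step",np.round(w,3))
    print(b,"tcp",np.round(g,1),"lever",round(a,2),"t",round(t,2)); prev=g
E
```

```text
(-37.1, 96.4) tcp [-48.7 112.7] lever 1.57 t 0.62
  step [ 0.036 -0.203 -0.214]
(-32, 86) tcp [-40.5 104.1] lever 1.53 t 0.44
  step [ 0.031 -0.175 -0.221]
(-28, 76) tcp [-33.4  95.3] lever 1.54 t 0.27
  step [ 0.022 -0.125 -0.235]
(-26, 66) tcp [-28.3  85.9] lever 1.54 t 0.12
  step [ 0.013 -0.075 -0.247]
(-26, 56) tcp [-25.3  76. ] lever 1.52 t -0.04
  step [ 0.008 -0.043 -0.232]
(-27, 47) tcp [-23.5  66.7] lever 1.52 t -0.18
  step [ 0.001 -0.003 -0.187]
(-29, 40) tcp [-23.4  59.2] lever 1.5 t -0.28
  step [ 0.004 -0.025 -0.083]
(-29, 37) tcp [-22.4  55.9] lever 1.55 t -0.34
```

Emit:
{"op": "move_arm", "data": {"commands": [[[0.018, -0.102, -0.107], [0, 0, 0], -1], [[0.018, -0.102, -0.107], [0, 0, 0], -1], [[0.016, -0.088, -0.11], [0, 0, 0], -1], [[0.016, -0.088, -0.11], [0, 0, 0], -1], [[0, 0, 0], [0, 0, 0], -1]]}}

```text
clock: 9.8
tcp_pos: [0.4961, 0.2941, 0.0937]
orientation: [-0.133, 0.63, 0.757, 0.112]
wrist_force: [1.8, 1.2, 1.4]
finger_gap: 0.0375
```

Run:
```python
from h import *
s=st();c=grab("wrist","pics/w9.png")
im=cv2.imread("pics/w9.png");a=cv2.resize(im[150:350,160:400],None,fx=2,fy=2,interpolation=cv2.INTER_CUBIC)
d=grab("scene","pics/s9.png");im=cv2.imread("pics/s9.png");b=cv2.resize(im[155:255,180:260],None,fx=4,fy=4,interpolation=cv2.INTER_CUBIC)
cv2.imwrite("pics/m9.png",np.hstack([a,b]))
```

```text
t 9.8 tcp [0.4961 0.2941 0.0937] dock [-32.6   0.1  93.7] F dock [-0.9   2.04  1.45] gap 0.0375
tool axes in dock:
 [[-0.94  -0.005 -0.342]
 [-0.006  1.     0.   ]
 [ 0.342  0.002 -0.94 ]]
```

View pics/m9.png

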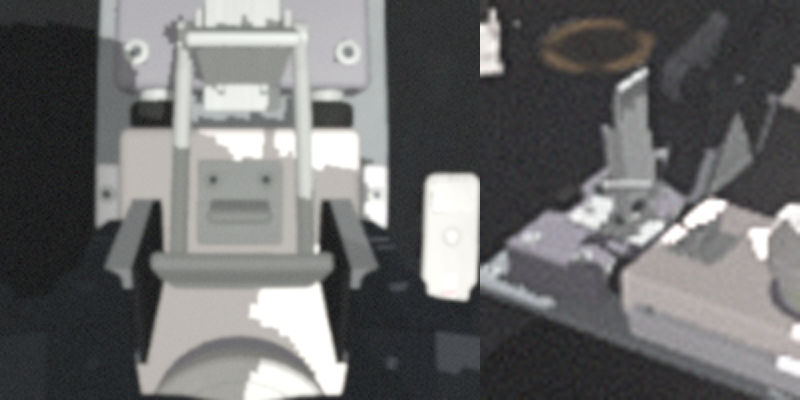

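Run:
```python
from h import *
c=grab("wrist")
f=lambda u,v:(160+u/2,150+v/2)
for nm,uv,z in [("hook top -x",(240,199),.0455),("hook +x edge",(240,222),.0455),("foot +x",(240,243),.034),("foot -x",(240,160),.034),("carrier end",(240,128),.032),("plate hookcenter L",(207,210),.0455),("R",(271,210),.0455)]: print(nm,np.round(tod(onz(c,f(*uv),z))*1e3,1))
```

```text
hook top -x [-45.3   0.9  45.5]
hook +x edge [-38.6   0.9  45.5]
foot +x [-31.1   1.   34. ]
foot -x [-56.8   0.9  34. ]
carrier end [-66.8   0.8  32. ]
plate hookcenter L [-42.1  -8.7  45.5]
R [-42.1   9.9  45.5]
```

Run:
```python
from h import *
prev=tod(env.get_state()["tcp_pos"])[[0,2]]*1e3; print(prev)
for b in [(-29,66),(-30,56),(-31,49),(-32,43),(-32.5,40),(-32.5,37.5)]:
    g,a,t=tcp_of(b)
    d=g-prev; w=(ex*d[0]+np.array([0,0,1])*d[1])/40; print("  step",np.round(w,3))
    print(b,"tcp",np.round(g,1),"lever",round(a,2),"t",round(t,2)); prev=g
```

```text
[-32.9488788   94.30865089]
  step [ 0.006 -0.033 -0.212]
(-29, 66) tcp [-31.6  85.8] lever 1.39 t 0.13
  step [ 0.008 -0.046 -0.246]
(-30, 56) tcp [-29.7  76. ] lever 1.3 t -0.01
  step [ 0.005 -0.026 -0.178]
(-31, 49) tcp [-28.7  68.9] lever 1.27 t -0.12
  step [ 0.004 -0.021 -0.158]
(-32, 43) tcp [-27.8  62.6] lever 1.27 t -0.21
  step [ 0.002 -0.011 -0.081]
(-32.5, 40) tcp [-27.4  59.3] lever 1.29 t -0.26
  step [ 0.004 -0.022 -0.069]
(-32.5, 37.5) tcp [-26.5  56.6] lever 1.33 t -0.31
```

Emit:
{"op": "move_arm", "data": {"commands": [[[0.003, -0.017, -0.106], [0, 0, 0], -1], [[0.003, -0.017, -0.106], [0, 0, 0], -1], [[0.004, -0.023, -0.123], [0, 0, 0], -1], [[0.004, -0.023, -0.123], [0, 0, 0], -1], [[0, 0, 0], [0, 0, 0], -1]]}}

```text
clock: 10.45
tcp_pos: [0.4965, 0.2913, 0.0754]
orientation: [-0.133, 0.63, 0.757, 0.112]
wrist_force: [4.9, 1.1, 1.3]
finger_gap: 0.0372
```

```bash
cat > look.py <<'E'
import sys
from h import *
n=sys.argv[1]
s=st();c=grab("wrist")
im=c["frame"][:,:,::-1];a=cv2.resize(im[150:350,160:400],None,fx=2,fy=2,interpolation=cv2.INTER_CUBIC)
d=grab("scene");im=d["frame"][:,:,::-1];b=cv2.resize(im[155:255,180:260],None,fx=4,fy=4,interpolation=cv2.INTER_CUBIC)
cv2.imwrite(f"pics/{n}.png",np.hstack([a,b]))
E
python3 look.py m10
```

```text
t 10.45 tcp [0.4965 0.2913 0.0754] dock [-29.8   0.1  75.4] F dock [-0.18  4.98  1.35] gap 0.0372
tool axes in dock:
 [[-0.94  -0.006 -0.342]
 [-0.006  1.     0.001]
 [ 0.342  0.003 -0.94 ]]
```

View pics/m10.png

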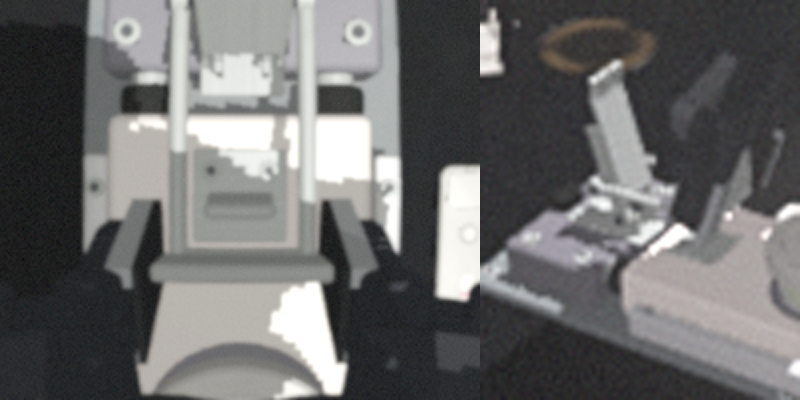

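Emit:
{"op": "move_arm", "data": {"commands": [[[0.017, -0.01, -0.09], [0, 0, 0], -1], [[0.002, -0.013, -0.09], [0, 0, 0], -1], [[0.002, -0.01, -0.08], [0, 0, 0], -1], [[0.002, -0.01, -0.08], [0, 0, 0], -1], [[0, 0, 0], [0, 0, 0], -1]]}}

```text
clock: 11.05
tcp_pos: [0.4969, 0.2896, 0.062]
orientation: [-0.133, 0.63, 0.757, 0.112]
wrist_force: [2.6, 0.6, 2.6]
finger_gap: 0.0376
```

```bash
python3 look.py m11
```

```text
t 11.05 tcp [0.4969 0.2896 0.062 ] dock [-28.1   0.1  62. ] F dock [-0.18  2.66  2.55] gap 0.0376
tool axes in dock:
 [[-0.94  -0.006 -0.342]
 [-0.006  1.    -0.   ]
 [ 0.342  0.002 -0.94 ]]
```

View pics/m11.png

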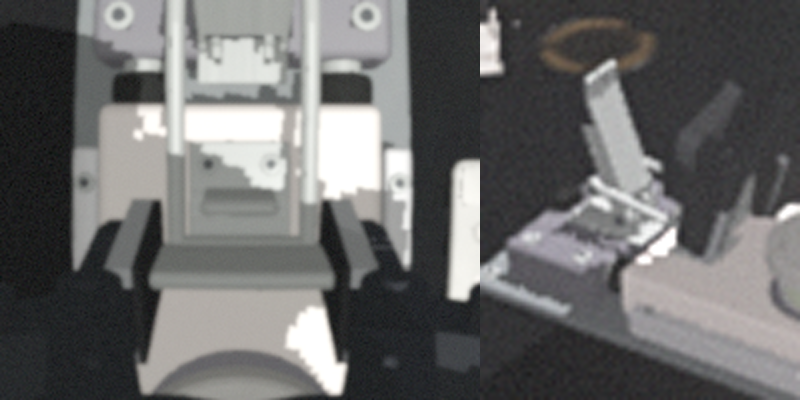

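Run:
```python
from h import *
st();c=grab("wrist")
f=lambda u,v:(160+u/2,150+v/2)
for nm,uv,z in [("hook top -x",(240,189),.0455),("hook +x edge",(240,212),.0455),("foot +x",(240,237),.034),("bar -x edge",(240,243),.043),("tab top",(240,285),.066),("carrier end",(240,104),.032),("tab l",(150,285),.066),("tab r",(333,285),.066),("hook L",(206,200),.0455),("R",(275,200),.0455)]: print(nm,np.round(tod(onz(c,f(*uv),z))*1e3,1))
```

```text
t 11.15 tcp [0.4969 0.2897 0.0623] dock [-28.1   0.2  62.3] F dock [-0.55  3.02  1.58] gap 0.0373
tool axes in dock:
 [[-0.94  -0.006 -0.342]
 [-0.006  1.    -0.   ]
 [ 0.342  0.002 -0.94 ]]
hook top -x [-44.5   0.8  45.5]
hook +x edge [-38.9   0.8  45.5]
foot +x [-31.6   0.9  34. ]
bar -x edge [-31.1   0.9  43. ]
tab top [-24.8   0.9  66. ]
carrier end [-66.4   0.7  32. ]
tab l [-24.5 -18.2  66. ]
tab r [-24.6  20.6  66. ]
hook L [-41.8  -7.4  45.5]
R [-41.9   9.3  45.5]
```

Emit:
{"op": "move_arm", "data": {"commands": [[[-0.009, 0.049, 0], [0, 0, 0], -1], [[-0.009, 0.049, 0], [0, 0, 0], -1], [[0.003, -0.015, -0.05], [0, 0, 0], -1], [[0.003, -0.015, -0.05], [0, 0, 0], -1], [[0, 0, 0], [0, 0, 0], -1]]}}

```text
clock: 11.7
tcp_pos: [0.4964, 0.2928, 0.0585]
orientation: [-0.133, 0.629, 0.757, 0.112]
wrist_force: [1.6, 1.9, 2.5]
finger_gap: 0.0371
```

Emit:
{"op": "move_arm", "data": {"commands": [[[0, 0, -0.025], [0, 0, 0], -1], [[0, 0, 0], [0, 0, 0], -1]]}}

```text
clock: 11.9
tcp_pos: [0.4964, 0.2928, 0.0576]
orientation: [-0.133, 0.629, 0.757, 0.112]
wrist_force: [2.5, 2.7, 2.9]
finger_gap: 0.0372
```

```bash
python3 look.py m12
```

```text
t 11.9 tcp [0.4964 0.2928 0.0576] dock [-31.2   0.2  57.6] F dock [-2.22  2.89  2.92] gap 0.0372
tool axes in dock:
 [[-0.939 -0.006 -0.343]
 [-0.007  1.    -0.   ]
 [ 0.343  0.002 -0.939]]
```

View pics/m12.png

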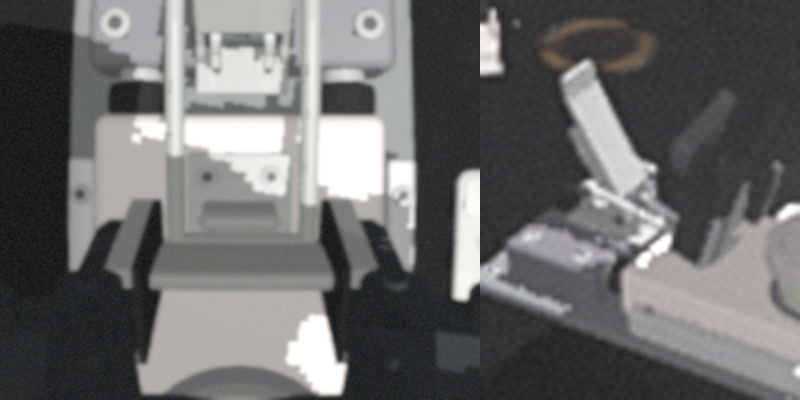

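Emit:
{"op": "move_arm", "data": {"commands": [[[0, 0, -0.025], [0, 0, 0], -1], [[0, 0, 0], [0, 0, 0], -1]]}}

```text
clock: 12.2
tcp_pos: [0.4964, 0.2926, 0.0565]
orientation: [-0.133, 0.629, 0.757, 0.112]
wrist_force: [1.4, 4.3, 1.3]
finger_gap: 0.0373
```

Emit:
{"op": "move_arm", "data": {"commands": [[[0, 0, -0.025], [0, 0, 0], -1], [[0, 0, 0], [0, 0, 0], -1]]}}

```text
clock: 12.4
tcp_pos: [0.4965, 0.2925, 0.0554]
orientation: [-0.133, 0.63, 0.757, 0.112]
wrist_force: [1.7, 3.6, 3.2]
finger_gap: 0.0376
```

Emit:
{"op": "move_arm", "data": {"commands": [[[0, 0, -0.025], [0, 0, 0], -1], [[0, 0, 0], [0, 0, 0], -1]]}}

```text
clock: 12.6
tcp_pos: [0.4965, 0.2924, 0.0544]
orientation: [-0.133, 0.63, 0.757, 0.112]
wrist_force: [1.7, 4.4, 3.0]
finger_gap: 0.0377
```

```bash
python3 look.py m13
```

```text
t 12.6 tcp [0.4965 0.2924 0.0544] dock [-30.8   0.2  54.4] F dock [-4.05  2.46  2.97] gap 0.0377
tool axes in dock:
 [[-0.94  -0.006 -0.342]
 [-0.006  1.    -0.   ]
 [ 0.342  0.002 -0.94 ]]
```

View pics/m13.png

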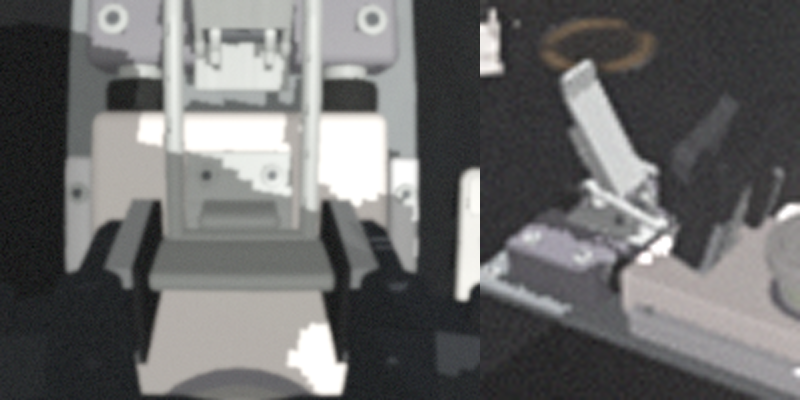

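Emit:
{"op": "move_arm", "data": {"commands": [[[0, 0, -0.025], [0, 0, 0], -1], [[0, 0, 0], [0, 0, 0], -1]]}}

```text
clock: 12.9
tcp_pos: [0.4965, 0.2923, 0.0534]
orientation: [-0.133, 0.63, 0.757, 0.112]
wrist_force: [1.1, 3.5, 1.9]
finger_gap: 0.0377
```

Run:
```python
from h import *
st();c=grab("wrist")
im=c["frame"][:,:,::-1];cv2.imwrite("pics/w14.png",cv2.resize(im[200:310,220:340],None,fx=5,fy=5,interpolation=cv2.INTER_CUBIC))
d=grab("scene");im=d["frame"][:,:,::-1];cv2.imwrite("pics/s14.png",cv2.resize(im[190:240,205:265],None,fx=12,fy=12,interpolation=cv2.INTER_CUBIC))
```

```text
t 12.9 tcp [0.4965 0.2923 0.0534] dock [-30.8   0.3  53.4] F dock [-3.2   1.73  1.87] gap 0.0377
tool axes in dock:
 [[-0.94  -0.006 -0.342]
 [-0.006  1.    -0.   ]
 [ 0.342  0.002 -0.94 ]]
```

View pics/w14.png

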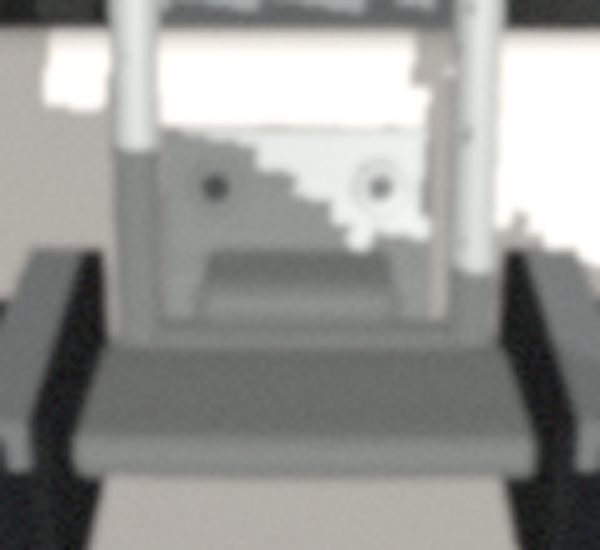

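View pics/s14.png

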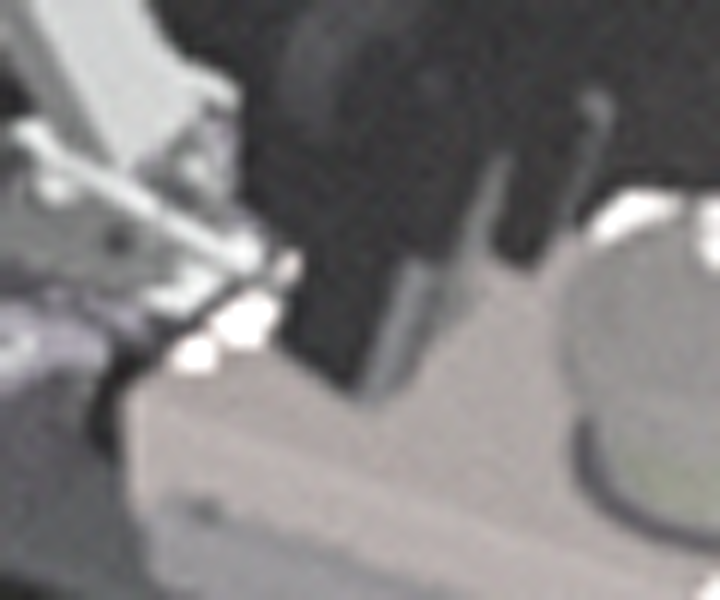

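Run:
```python
from h import *
c=grab("wrist");st()
f=lambda u,v:((u+.5)/5-.5+220,(v+.5)/5-.5+200)
for nm,uv,z in [("hook top -x",(300,252),.0455),("hook +x edge",(300,315),.0455),("bar -x",(300,322),.037),("bar -x",(300,322),.041),("carrier",(300,28),.032),("screw",(300,186),.034)]: print(nm,z,np.round(tod(onz(c,f(*uv),z))*1e3,1))
```

```text
t 13.05 tcp [0.4965 0.2923 0.0534] dock [-30.7   0.2  53.4] F dock [-3.76  1.9   2.87] gap 0.0376
tool axes in dock:
 [[-0.94  -0.006 -0.342]
 [-0.006  1.    -0.   ]
 [ 0.342  0.002 -0.94 ]]
hook top -x 0.0455 [-45.    0.7  45.5]
hook +x edge 0.0455 [-39.2   0.8  45.5]
bar -x 0.037 [-37.8   0.8  37. ]
bar -x 0.041 [-38.1   0.8  41. ]
carrier 0.032 [-66.6   0.6  32. ]
screw 0.034 [-50.9   0.7  34. ]
```

Emit:
{"op": "move_arm", "data": {"commands": [[[0, 0, -0.025], [0, 0, 0], -1], [[0, 0, 0], [0, 0, 0], -1]]}}

```text
clock: 13.25
tcp_pos: [0.4966, 0.2923, 0.0524]
orientation: [-0.133, 0.63, 0.757, 0.112]
wrist_force: [1.2, 3.3, 2.8]
finger_gap: 0.0374
```

Emit:
{"op": "move_arm", "data": {"commands": [[[0, 0, -0.025], [0, 0, 0], -1], [[0, 0, 0], [0, 0, 0], -1]]}}

```text
clock: 13.45
tcp_pos: [0.4966, 0.2922, 0.0518]
orientation: [-0.133, 0.63, 0.757, 0.112]
wrist_force: [0.1, 1.5, 4.6]
finger_gap: 0.0373
```

```bash
python3 look.py m15
```

```text
t 13.45 tcp [0.4966 0.2922 0.0518] dock [-30.7   0.3  51.8] F dock [-1.46  0.4   4.57] gap 0.0373
tool axes in dock:
 [[-0.94  -0.006 -0.342]
 [-0.006  1.     0.   ]
 [ 0.342  0.002 -0.94 ]]
```

View pics/m15.png

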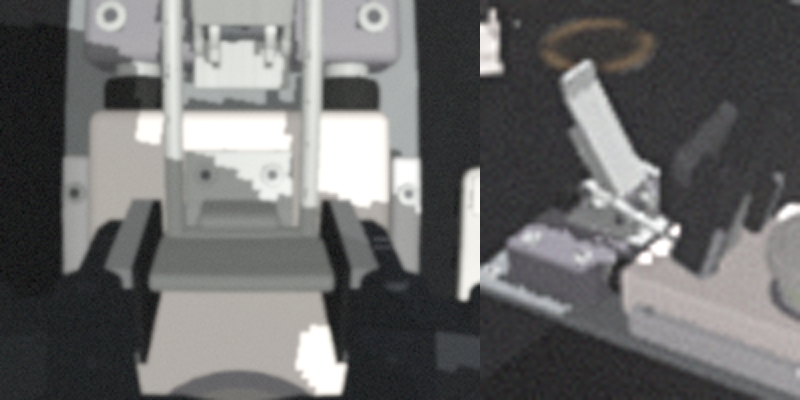

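Emit:
{"op": "move_arm", "data": {"commands": [[[-0.0045, 0.025, 0.005], [0, 0, 0], -1], [[-0.0045, 0.025, 0], [0, 0, 0], -1], [[0, 0, 0], [0, 0, 0], -1]]}}

```text
clock: 13.85
tcp_pos: [0.4964, 0.2934, 0.0518]
orientation: [-0.132, 0.63, 0.757, 0.111]
wrist_force: [1.3, -2.2, 5.5]
finger_gap: 0.0376
```

Run:
```python
from h import *
st();c=grab("wrist")
im=c["frame"][:,:,::-1];cv2.imwrite("pics/w16.png",cv2.resize(im[200:310,220:340],None,fx=5,fy=5,interpolation=cv2.INTER_CUBIC))
```

```text
t 13.85 tcp [0.4964 0.2934 0.0518] dock [-31.9   0.3  51.8] F dock [2.42 0.93 5.55] gap 0.0376
tool axes in dock:
 [[-0.94  -0.005 -0.34 ]
 [-0.006  1.     0.   ]
 [ 0.34   0.002 -0.94 ]]
```

View pics/w16.png

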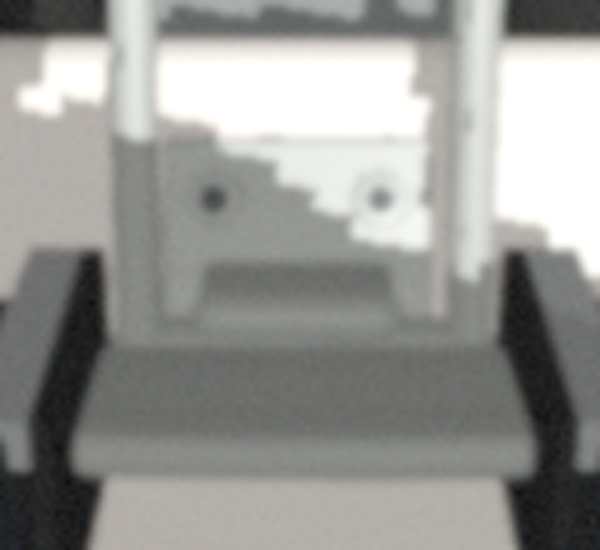

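Emit:
{"op": "move_arm", "data": {"commands": [[[-0.0045, 0.025, 0], [0, 0, 0], -1], [[0, 0, 0], [0, 0, 0], -1]]}}

```text
clock: 14.1
tcp_pos: [0.4963, 0.294, 0.0518]
orientation: [-0.132, 0.63, 0.757, 0.111]
wrist_force: [0.7, -3.7, 6.7]
finger_gap: 0.0374
```

Emit:
{"op": "move_arm", "data": {"commands": [[[-0.0045, 0.025, 0], [0, 0, 0], -1], [[0, 0, 0], [0, 0, 0], -1]]}}

```text
clock: 14.3
tcp_pos: [0.4962, 0.2943, 0.0518]
orientation: [-0.131, 0.63, 0.757, 0.11]
wrist_force: [-0.4, -5.4, 7.8]
finger_gap: 0.0373
```

Run:
```python
from h import *
st();c=grab("wrist")
im=c["frame"][:,:,::-1];cv2.imwrite("pics/w17.png",cv2.resize(im[200:310,220:340],None,fx=5,fy=5,interpolation=cv2.INTER_CUBIC))
```

```text
t 14.3 tcp [0.4962 0.2943 0.0518] dock [-32.8   0.3  51.8] F dock [ 5.23 -1.34  7.78] gap 0.0373
tool axes in dock:
 [[-0.941 -0.004 -0.338]
 [-0.005  1.     0.   ]
 [ 0.338  0.002 -0.941]]
```

View pics/w17.png

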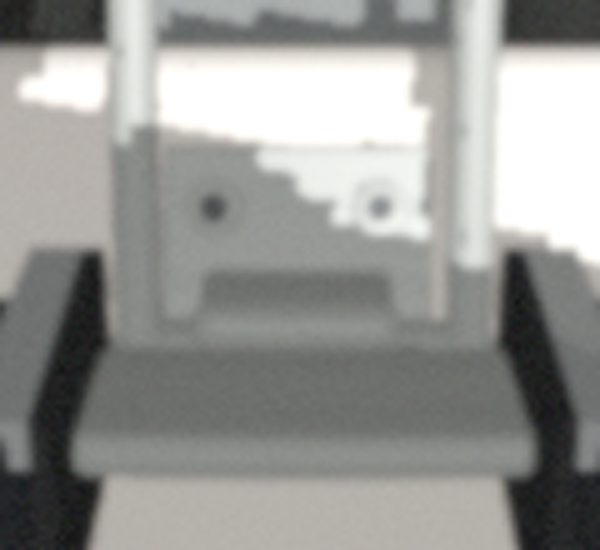

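Emit:
{"op": "move_arm", "data": {"commands": [[[0.0045, -0.025, 0.01], [0, 0, 0], -1], [[0, 0, 0], [0, 0, 0], 0.2], [[0, 0, 0], [0, 0, 0], 0.2], [[0, 0, 0], [0, 0, 0], 0.2]]}}

```text
clock: 14.75
tcp_pos: [0.4951, 0.295, 0.0514]
orientation: [-0.133, 0.63, 0.757, 0.111]
wrist_force: [0.4, 0.5, 0.7]
finger_gap: 0.0514
```

```bash
python3 look.py m18
```

```text
t 14.75 tcp [0.4951 0.295  0.0514] dock [-33.7  -0.6  51.4] F dock [-0.46  0.47  0.74] gap 0.0514
tool axes in dock:
 [[-0.94  -0.006 -0.341]
 [-0.006  1.    -0.002]
 [ 0.341  0.    -0.94 ]]
```

View pics/m18.png

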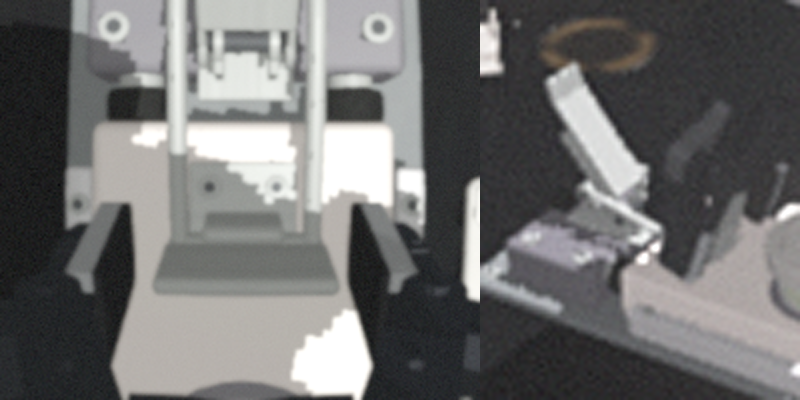

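Emit:
{"op": "move_arm", "data": {"commands": [[[0.02, -0.111, 0.313], [0, 0, 0], 0.2], [[0.04, -0.222, 0.626], [0, 0, 0], 0.2], [[0.04, -0.222, 0.626], [0, 0, 0], -1], [[0.04, -0.222, 0.626], [0, 0, 0], -1], [[0, 0, 0], [0, 0, 0], -1]]}}

```text
clock: 15.35
tcp_pos: [0.504, 0.264, 0.1432]
orientation: [-0.131, 0.63, 0.757, 0.114]
wrist_force: [0.4, 0.8, 0.3]
finger_gap: 0.0082
```

Emit:
{"op": "move_arm", "data": {"commands": [[[0, 0, 0], [0, 0, 0], -1], [[0, 0, 0], [0, 0, 0], -1]]}}

```text
clock: 15.55
tcp_pos: [0.5008, 0.2643, 0.1387]
orientation: [-0.133, 0.63, 0.757, 0.111]
wrist_force: [-0.0, 0.1, 0.4]
finger_gap: -0.0001
```

Run:
```python
from h import *
st();c=grab("wrist")
im=c["frame"][:,:,::-1];cv2.imwrite("pics/w19.png",cv2.resize(im[140:260,205:345],None,fx=5.5,fy=5,interpolation=cv2.INTER_CUBIC))
d=grab("scene");im=d["frame"][:,:,::-1];cv2.imwrite("pics/s19.png",cv2.resize(im[160:260,170:290],None,fx=6,fy=6,interpolation=cv2.INTER_CUBIC))
```

```text
t 15.55 tcp [0.5008 0.2643 0.1387] dock [ -2.4  -0.5 138.7] F dock [-0.1  -0.01  0.4 ] gap -0.0001
tool axes in dock:
 [[-0.94  -0.006 -0.342]
 [-0.006  1.    -0.002]
 [ 0.342  0.    -0.94 ]]
```

View pics/w19.png

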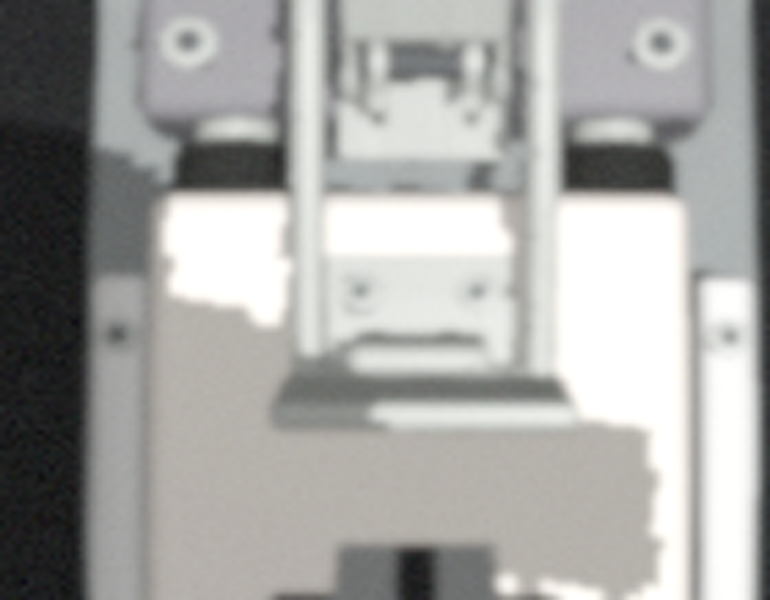

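View pics/s19.png

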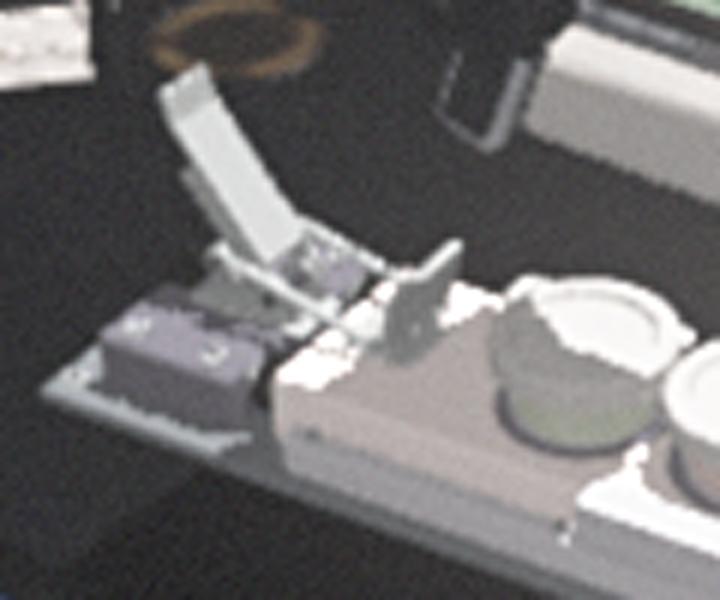

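Emit:
{"op": "move_arm", "data": {"commands": [[[-0.1075, 0.6375, 0.01], [-0.82, -0.147, 0], -1], [[-0.1075, 0.6375, 0.01], [-0.82, -0.147, 0], -1], [[-0.1075, 0.6375, 0.01], [-0.82, -0.147, 0], -1], [[0, 0, -0.3], [0, 0, 0], -1], [[0, 0, -0.3], [0, 0, 0], -1]]}}

```text
clock: 16.15
tcp_pos: [0.4876, 0.3424, 0.1155]
orientation: [-0.0, 0.638, 0.77, -0.0]
wrist_force: [0.4, -0.5, -0.0]
finger_gap: -0.0001
```

Emit:
{"op": "move_arm", "data": {"commands": [[[0, 0, 0], [0, 0, 0], -1], [[0, 0, 0], [0, 0, 0], -1], [[0, 0, 0], [0, 0, 0], -1]]}}

```text
clock: 16.45
tcp_pos: [0.4893, 0.3393, 0.117]
orientation: [-0.0, 0.64, 0.768, -0.0]
wrist_force: [0.1, -0.4, 0.1]
finger_gap: 0.0003
```

```bash
cat > look2.py <<'E'
import sys
from h import *
n=sys.argv[1]
s=st();c=grab("wrist")
im=c["frame"][:,:,::-1];a=cv2.resize(im[130:330,190:370],None,fx=2,fy=2,interpolation=cv2.INTER_CUBIC)
d=grab("scene");im=d["frame"][:,:,::-1];b=cv2.resize(im[155:255,160:270],None,fx=4,fy=4,interpolation=cv2.INTER_CUBIC)
cv2.imwrite(f"pics/{n}.png",np.hstack([a,b]))
E
python3 look2.py m20
python3 - <<'E'
from h import *
d=grab("scene")
f=lambda u,v:((u+.5)/6-.5+170,(v+.5)/6-.5+160)
for uv,y in [((162,88),-.011),((210,65),.011),((255,262),-.011),((300,225),.011)]: print(np.round(tod(onplane(d,f(*uv),tow((0,y,0)),ey))*1e3,1))
E
```

```text
t 16.45 tcp [0.4893 0.3393 0.117 ] dock [-78.3   1.5 117. ] F dock [ 0.4  -0.02  0.05] gap 0.0003
tool axes in dock:
 [[-1.    -0.004 -0.   ]
 [-0.004  1.    -0.   ]
 [ 0.    -0.    -1.   ]]
[-120.1  -11.   105.3]
[-118.7   11.   103.4]
[-89.7 -11.   50.5]
[-88.  11.  53.]
```

View pics/m20.png

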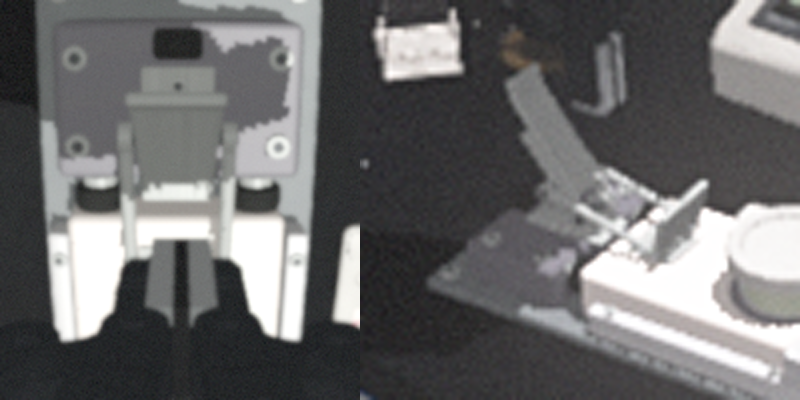

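Emit:
{"op": "move_arm", "data": {"commands": [[[-0.036, 0.133, -0.088], [0, 0, 0], -1], [[-0.036, 0.133, -0.088], [0, 0, 0], -1], [[0, 0, 0], [0, 0, 0], -1], [[0, 0, 0], [0, 0, 0], -1]]}}

```text
clock: 17.0
tcp_pos: [0.4855, 0.3517, 0.1096]
orientation: [-0.0, 0.639, 0.769, -0.0]
wrist_force: [0.7, 0.4, -0.7]
finger_gap: -0.0001
```

Emit:
{"op": "move_arm", "data": {"commands": [[[-0.009, 0.049, 0], [0, 0, 0], -1], [[-0.009, 0.049, 0], [0, 0, 0], -1], [[0, 0, 0], [0, 0, 0], -1]]}}

```text
clock: 17.3
tcp_pos: [0.4852, 0.3556, 0.11]
orientation: [0.0, 0.639, 0.769, 0.0]
wrist_force: [0.4, -0.0, 0.5]
finger_gap: -0.0001
```

Run:
```python
from h import *
st()
```

```text
t 17.3 tcp [0.4852 0.3556 0.11  ] dock [-95.1   0.3 110. ] F dock [0.09 0.39 0.45] gap -0.0001
tool axes in dock:
 [[-1.    -0.006 -0.   ]
 [-0.006  1.     0.   ]
 [ 0.     0.    -1.   ]]
```

Run:
```python
from h import *
prev=tod(env.get_state()["tcp_pos"])[[0,2]]*1e3
for a in [1.05,1.0,.95,.9,.85,.8,.75,.7,.65,.6,.55,.5,.45,.4,.35,.3,.25,.2,.15,.1,.05,0]:
    P=H+55*np.array([-np.cos(a),np.sin(a)])+8*np.array([np.sin(a),np.cos(a)]); g=P+[9.5,19]
    d=g-prev;w=(ex*d[0]+np.array([0,0,1])*d[1])/40; print(a,"tcp",np.round(g,1),"world y",round(tow((g[0]/1e3,.0003,0))[1],4),"step",np.round(w,3));prev=g
```

```text
1.05 tcp [-96.9 109.7] world y 0.3575 step [-0.008  0.045 -0.008]
1.0 tcp [-99.5 108.6] world y 0.36 step [-0.011  0.063 -0.027]
0.95 tcp [-102.   107.4] world y 0.3624 step [-0.011  0.062 -0.03 ]
0.9 tcp [-104.4  106.1] world y 0.3648 step [-0.011  0.06  -0.033]
0.85 tcp [-106.8  104.6] world y 0.3672 step [-0.01   0.058 -0.036]
0.8 tcp [-109.1  103. ] world y 0.3694 step [-0.01   0.056 -0.039]
0.75 tcp [-111.3  101.3] world y 0.3716 step [-0.01   0.054 -0.042]
0.7 tcp [-113.4   99.6] world y 0.3737 step [-0.009  0.052 -0.045]
0.65 tcp [-115.4   97.7] world y 0.3757 step [-0.009  0.05  -0.047]
0.6 tcp [-117.4   95.7] world y 0.3776 step [-0.009  0.048 -0.05 ]
0.55 tcp [-119.2   93.6] world y 0.3794 step [-0.008  0.045 -0.052]
0.5 tcp [-120.9   91.4] world y 0.3811 step [-0.008  0.042 -0.054]
0.45 tcp [-122.5   89.1] world y 0.3827 step [-0.007  0.04  -0.057]
0.4 tcp [-124.    86.8] world y 0.3841 step [-0.007  0.037 -0.059]
0.35 tcp [-125.4   84.4] world y 0.3855 step [-0.006  0.034 -0.06 ]
0.3 tcp [-126.7   81.9] world y 0.3867 step [-0.006  0.031 -0.062]
0.25 tcp [-127.8   79.4] world y 0.3879 step [-0.005  0.028 -0.063]
0.2 tcp [-128.8   76.8] world y 0.3888 step [-0.004  0.025 -0.065]
0.15 tcp [-129.7   74.1] world y 0.3897 step [-0.004  0.021 -0.066]
0.1 tcp [-130.4   71.5] world y 0.3904 step [-0.003  0.018 -0.067]
0.05 tcp [-131.    68.7] world y 0.391 step [-0.003  0.015 -0.068]
0 tcp [-131.5   66. ] world y 0.3915 step [-0.002  0.012 -0.068]
```

Emit:
{"op": "move_arm", "data": {"commands": [[[-0.008, 0.045, -0.008], [0, 0, 0], -1], [[-0.011, 0.063, -0.027], [0, 0, 0], -1], [[-0.011, 0.062, -0.03], [0, 0, 0], -1], [[-0.011, 0.06, -0.033], [0, 0, 0], -1]]}}

```text
clock: 17.7
tcp_pos: [0.4835, 0.3647, 0.1059]
orientation: [0.0, 0.639, 0.769, -0.0]
wrist_force: [1.7, -1.0, 1.9]
finger_gap: 0.0001
```

```bash
python3 look2.py m21
```

```text
t 17.7 tcp [0.4835 0.3647 0.1059] dock [-104.3    0.2  105.9] F dock [1.25 1.46 1.94] gap 0.0001
tool axes in dock:
 [[-1.    -0.006  0.   ]
 [-0.006  1.     0.   ]
 [-0.     0.    -1.   ]]
```

View pics/m21.png

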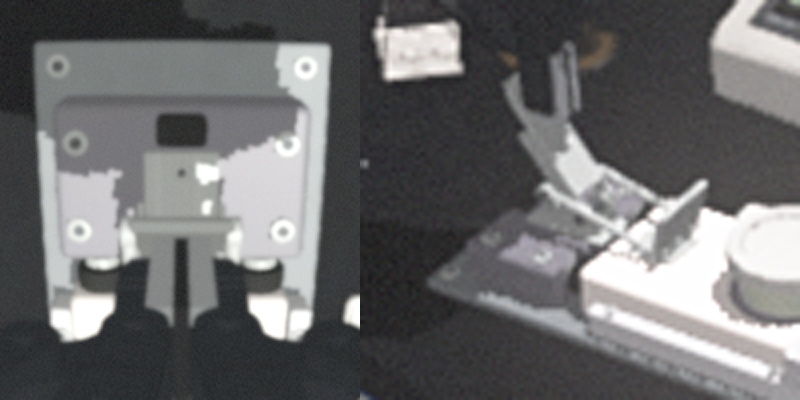

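Emit:
{"op": "move_arm", "data": {"commands": [[[-0.01, 0.058, -0.036], [0, 0, 0], -1], [[-0.01, 0.056, -0.039], [0, 0, 0], -1], [[-0.01, 0.054, -0.042], [0, 0, 0], -1]]}}

```text
clock: 18.1
tcp_pos: [0.4823, 0.3712, 0.1013]
orientation: [0.0, 0.639, 0.769, -0.0]
wrist_force: [-0.2, -1.2, 1.1]
finger_gap: 0.0003
```

Emit:
{"op": "move_arm", "data": {"commands": [[[-0.009, 0.052, -0.045], [0, 0, 0], -1], [[-0.009, 0.05, -0.047], [0, 0, 0], -1], [[-0.009, 0.048, -0.05], [0, 0, 0], -1]]}}

```text
clock: 18.4
tcp_pos: [0.4812, 0.3774, 0.0956]
orientation: [0.0, 0.639, 0.769, 0.0]
wrist_force: [0.4, -1.2, 1.6]
finger_gap: -0.0
```

```bash
python3 look2.py m22
```

```text
t 18.4 tcp [0.4812 0.3774 0.0956] dock [-117.2    0.2   95.6] F dock [1.21 0.14 1.56] gap -0.0
tool axes in dock:
 [[-1.    -0.006 -0.   ]
 [-0.006  1.     0.   ]
 [ 0.     0.    -1.   ]]
```

View pics/m22.png

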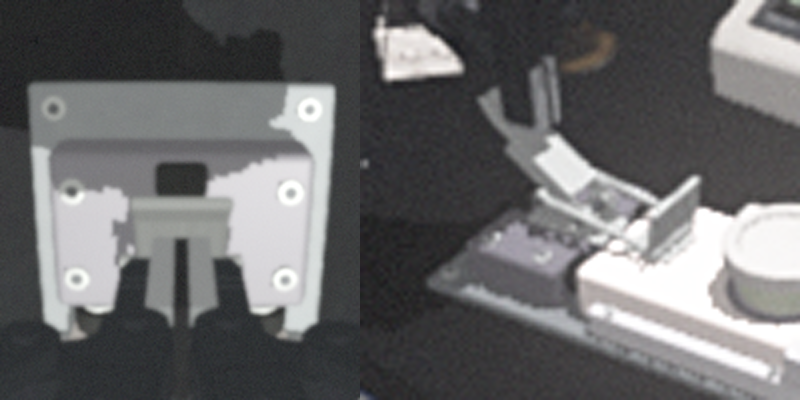

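Run:
```python
from h import *
d=grab("scene");im=d["frame"][:,:,::-1];cv2.imwrite("pics/s23.png",cv2.resize(im[185:245,190:260],None,fx=10,fy=10,interpolation=cv2.INTER_CUBIC))
f=lambda u,v:(u/4+160-90,v/4+155)
for uv,y in [((477,92),-.011),((655,205),-.019),((700,180),.019)]: print(np.round(tod(onplane(d,f(*uv),tow((0,y,0)),ey))*1e3,1))
t=grab("top");im=t["frame"][:,:,::-1];cv2.imwrite("pics/t23.png",cv2.resize(im[190:280,170:270],None,fx=6,fy=6,interpolation=cv2.INTER_CUBIC))
```

```text
[-139.6  -11.    91.6]
[-32.5 -19.   67.2]
[-33.7  19.   59.4]
```

View pics/s23.png

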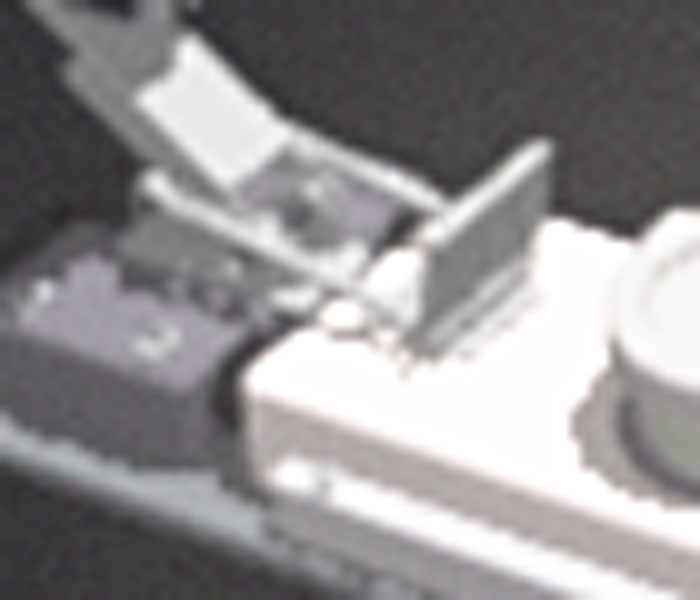

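View pics/t23.png

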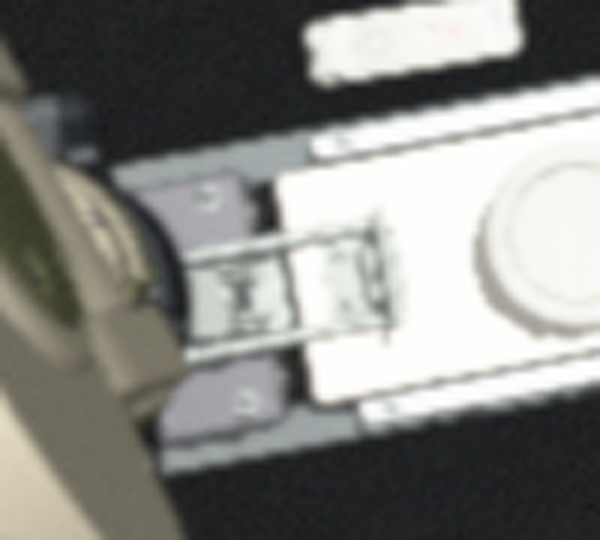

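Emit:
{"op": "move_arm", "data": {"commands": [[[-0.008, 0.045, -0.052], [0, 0, 0], -1], [[-0.008, 0.042, -0.054], [0, 0, 0], -1]]}}

```text
clock: 18.8
tcp_pos: [0.4806, 0.3809, 0.0915]
orientation: [-0.0, 0.639, 0.769, 0.0]
wrist_force: [-1.2, -1.5, 3.2]
finger_gap: 0.0004
```

Emit:
{"op": "move_arm", "data": {"commands": [[[-0.007, 0.04, -0.057], [0, 0, 0], -1], [[-0.007, 0.037, -0.059], [0, 0, 0], -1]]}}

```text
clock: 19.0
tcp_pos: [0.48, 0.3841, 0.0866]
orientation: [-0.0, 0.639, 0.769, 0.0]
wrist_force: [-0.9, 0.1, 3.1]
finger_gap: -0.0
```

```bash
python3 look2.py m24
```

```text
t 19.0 tcp [0.48   0.3841 0.0866] dock [-124.1    0.2   86.6] F dock [-0.27 -0.83  3.14] gap -0.0
tool axes in dock:
 [[-1.    -0.006 -0.   ]
 [-0.006  1.     0.   ]
 [ 0.     0.    -1.   ]]
```

View pics/m24.png

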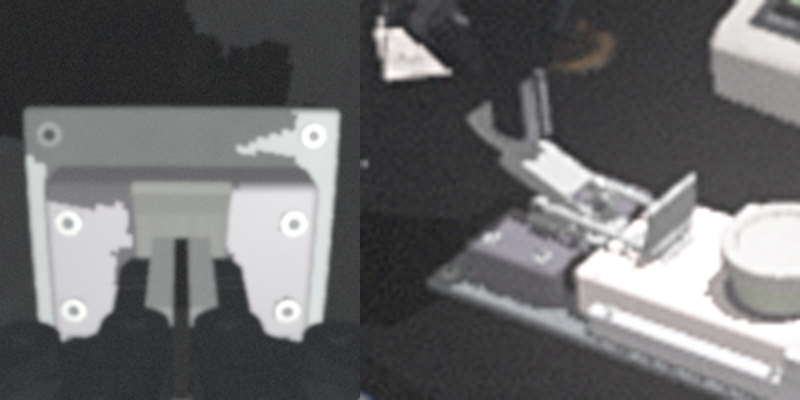

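Load has begun (about 3 N) and the tab is staying behind the hook. Continuing.

Emit:
{"op": "move_arm", "data": {"commands": [[[-0.006, 0.034, -0.06], [0, 0, 0], -1], [[-0.006, 0.031, -0.062], [0, 0, 0], -1]]}}

```text
clock: 19.3
tcp_pos: [0.4796, 0.3866, 0.0818]
orientation: [-0.0, 0.639, 0.769, 0.0]
wrist_force: [-1.1, 1.0, 3.4]
finger_gap: -0.0001
```

Emit:
{"op": "move_arm", "data": {"commands": [[[-0.005, 0.028, -0.063], [0, 0, 0], -1], [[-0.004, 0.025, -0.065], [0, 0, 0], -1]]}}

```text
clock: 19.5
tcp_pos: [0.4792, 0.3888, 0.0765]
orientation: [-0.0, 0.639, 0.769, 0.0]
wrist_force: [-0.7, 0.5, 2.8]
finger_gap: -0.0001
```

```bash
python3 look2.py m25
```

```text
t 19.5 tcp [0.4792 0.3888 0.0765] dock [-128.8    0.2   76.5] F dock [-0.59 -0.61  2.77] gap -0.0001
tool axes in dock:
 [[-1.    -0.006 -0.   ]
 [-0.006  1.     0.   ]
 [ 0.     0.    -1.   ]]
```

View pics/m25.png

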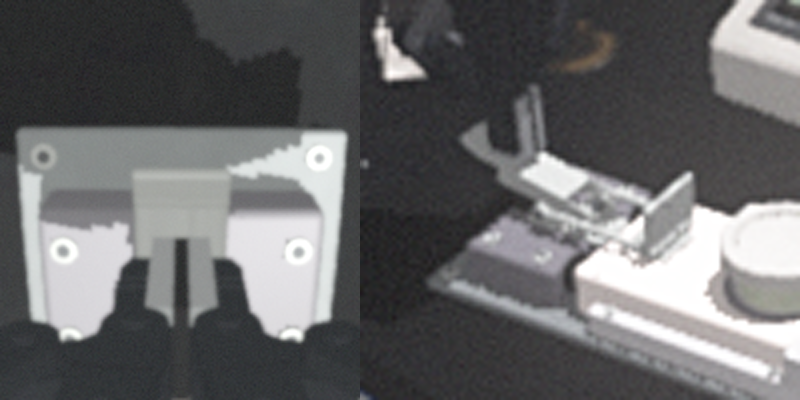

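Emit:
{"op": "move_arm", "data": {"commands": [[[-0.004, 0.021, -0.066], [0, 0, 0], -1], [[-0.003, 0.018, -0.067], [0, 0, 0], -1]]}}

```text
clock: 19.8
tcp_pos: [0.4789, 0.39, 0.0711]
orientation: [0.0, 0.639, 0.769, -0.0]
wrist_force: [0.6, 1.3, 0.1]
finger_gap: 0.0002
```

Emit:
{"op": "move_arm", "data": {"commands": [[[-0.003, 0.015, -0.05], [0, 0, 0], -1], [[0, 0, 0], [0, 0, 0], -1]]}}

```text
clock: 20.0
tcp_pos: [0.4785, 0.3905, 0.0688]
orientation: [-0.0, 0.639, 0.769, -0.0]
wrist_force: [-1.5, 0.2, -0.1]
finger_gap: 0.0002
```

Emit:
{"op": "move_arm", "data": {"commands": [[[0, 0, -0.025], [0, 0, 0], -1], [[0, 0, -0.025], [0, 0, 0], -1]]}}

```text
clock: 20.2
tcp_pos: [0.4789, 0.3907, 0.0674]
orientation: [0.0, 0.639, 0.769, 0.0]
wrist_force: [0.0, 0.1, -0.5]
finger_gap: 0.0
```

Force fell to zero past the dead point, so the latch pulled itself home. A light press will confirm the handle is down.

Emit:
{"op": "move_arm", "data": {"commands": [[[0, 0, -0.025], [0, 0, 0], -1], [[0, 0, 0], [0, 0, 0], -1]]}}

```text
clock: 20.4
tcp_pos: [0.4788, 0.3906, 0.0663]
orientation: [0.0, 0.639, 0.769, -0.0]
wrist_force: [-0.3, -0.6, -0.6]
finger_gap: 0.0002
```

Emit:
{"op": "move_arm", "data": {"commands": [[[0, 0, -0.02], [0, 0, 0], -1], [[0, 0, 0], [0, 0, 0], -1]]}}

```text
clock: 20.6
tcp_pos: [0.4789, 0.3907, 0.0661]
orientation: [0.0, 0.639, 0.769, 0.0]
wrist_force: [-0.9, -0.4, 3.6]
finger_gap: -0.0001
```

Emit:
{"op": "move_arm", "data": {"commands": [[[0, 0, 0.3], [0, 0, 0], -1], [[0, 0, 0.9], [0, 0, 0], -1], [[0.05, -0.3, 0.9], [0, 0, 0], -1], [[0.1, -0.6, 0.9], [0, 0, 0], -1], [[0.1, -0.6, 0.3], [0, 0, 0], -1]]}}

```text
clock: 21.1
tcp_pos: [0.4906, 0.3314, 0.2028]
orientation: [0.002, 0.639, 0.769, 0.003]
wrist_force: [0.2, -0.3, -0.4]
finger_gap: 0.0005
```

Emit:
{"op": "move_arm", "data": {"commands": [[[0.1, -0.6, 0.3], [0, 0, 0], -1], [[0, 0, 0], [0, 0, 0], -1], [[0, 0, 0], [0, 0, 0], -1], [[0, 0, 0], [0, 0, 0], -1]]}}

```text
clock: 21.5
tcp_pos: [0.4925, 0.3071, 0.2093]
orientation: [-0.0, 0.639, 0.769, -0.0]
wrist_force: [-0.5, 0.1, -0.2]
finger_gap: -0.0004
```

Run:
```python
from h import *
st();c=grab("wrist")
im=c["frame"][:,:,::-1];cv2.imwrite("pics/w30.png",cv2.resize(im[0:300,160:400],None,fx=2,fy=2,interpolation=cv2.INTER_CUBIC))
d=grab("scene");im=d["frame"][:,:,::-1];cv2.imwrite("pics/s30.png",cv2.resize(im[165:265,170:290],None,fx=6,fy=6,interpolation=cv2.INTER_CUBIC))
```

```text
t 21.5 tcp [0.4925 0.3071 0.2093] dock [-46.1  -1.1 209.3] F dock [-0.19 -0.46 -0.21] gap -0.0004
tool axes in dock:
 [[-1.    -0.007 -0.   ]
 [-0.007  1.    -0.   ]
 [ 0.    -0.    -1.   ]]
```

View pics/w30.png

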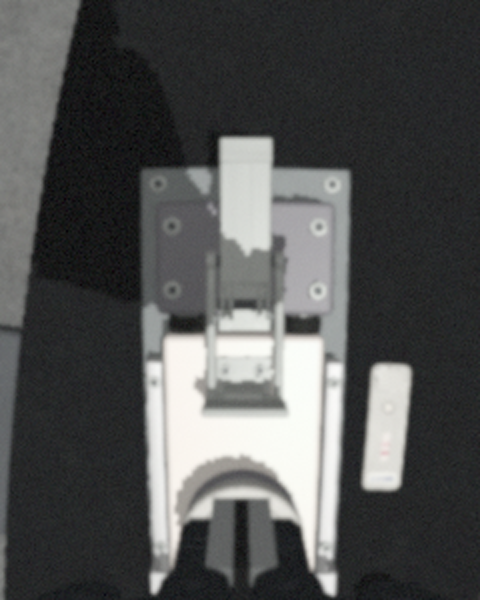

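View pics/s30.png

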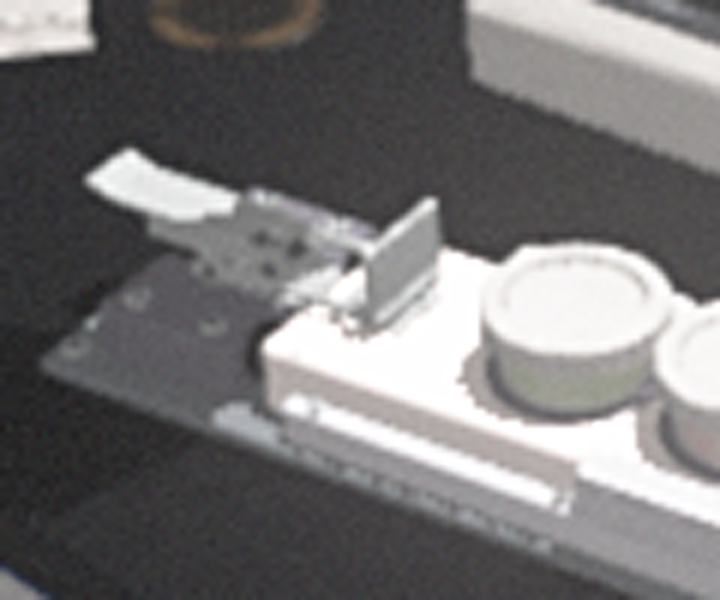

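Run:
```python
from h import *
t0=cv2.imread("pics/top0.png");t=grab("top","pics/top9.png")
im=cv2.imread("pics/top9.png")
for n,i in(("0",t0),("9",im)):
    g=cv2.cvtColor(i,cv2.COLOR_BGR2GRAY)[186:206,217:262];m=g>120;ys,xs=np.nonzero(m);print(n,xs.mean()+217,ys.mean()+186,m.sum())
    h=cv2.cvtColor(i,cv2.COLOR_BGR2HSV)[170:195,275:305];r=(h[...,1]>140)&(h[...,2]>100);ys,xs=np.nonzero(r);print(" red",xs.mean()+275 if len(xs) else None,ys.mean()+170 if len(xs) else None)
job.hand_in()
```

```text
0 238.9437652811736 195.91442542787286 409
 red 290.6896551724138 180.10344827586206
9 233.65975820379964 195.6804835924007 579
 red 290.6896551724138 180.10344827586206
the job is handed in; nothing more can be done
```

Run:
```python
import cv2,numpy as np
a=cv2.imread("pics/top0.png")[165:285,165:345];b=cv2.imread("pics/top9.png")[165:285,165:345]
cv2.imwrite("pics/cmp.png",cv2.resize(np.hstack([a,b]),None,fx=2.2,fy=2.2))
```

```text
(no output)
```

View pics/cmp.png

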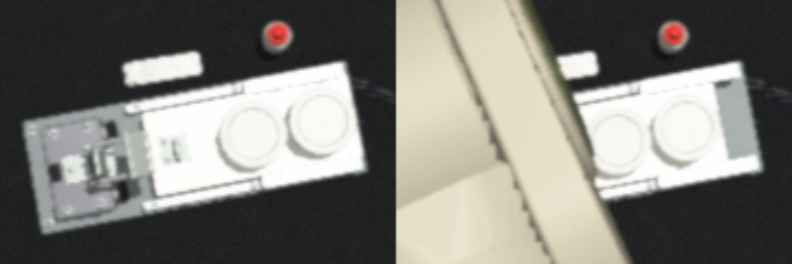

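The carrier is locked down and the job is handed in at about 21.5 s on the clock, out of 67 s.

**What I did**
- **Carrier:** I pushed it along the dock with shut fingers. Sliding took about 2 N, and I stopped once the buffers were felt, at about 5 to 6 N.
- **Loop:** I pinched the tab at 20 N and carried the bar over the keeper and down onto its foot. I then drew it against the hook and let go.
- **Handle:** I folded it with about 2 to 4 N. The force dropped to zero past the dead point, and a final touch of under 4 N met the handle with the fingertips at 47 mm, the fully-down height.

**Last checks**
- **Latch:** The wrist and scene pictures show the handle flat, the bar behind the hook and the carrier against the buffers. Nothing was touching the robot.
- **Dropper bottle:** It had not moved in the top view.
- **Cassette:** My numeric check in the top view disagreed with the start (409 pixels at first, 579 at the end). The arm was covering part of the cassette in that picture, so that check says nothing. Its visible end lies where it did, the wrist view shows it lying beside the dock, and the arm never went near it.

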